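# Carousel exchange: polishing paste out, loupe away

### The arm

A 6-joint arm with a two-finger parallel gripper is mounted at the origin on a cart in front of the work surface, level with it; the furniture and walls round the work are solid. World frame = base frame: x ahead of the robot, y to its left, z up, the work surface at z = 0. Lengths are in m, angles in rad, forces in N, time in s.
With the tool pointing down it reaches from about 0.225 to 0.875 m from the base axis. Payload 3.4 kg.
Tool frame: the origin (TCP) lies at the very end of the fingers, on their centre line; the grasp point (between the pads) lies 19 mm behind it; z points along the fingers, y is the line along which they close (so a half turn about z gives the same grasp; the last joint's range is limited). The gripper opens to 85 mm and grips with 20 to 120 N. Pads are 22 mm wide; open, the fingers measure 114 mm over their backs; the gripper's body (76 mm by 85 mm) begins 54 mm behind the grasp point. The pads swing forward as they close: fully open they stand 13 mm farther back than shut.
Start: joints at [1.044, 0.276, 1.505, -0, 1.361, -0.121], TCP at [0.227, 0.528, 0.231] pointing down, gripper open.
Joint ranges: [-2.89, 2.89], [-0.75, 2.08], [0.22, 2.7], [-1.18, 4.32], [0.11, 2.71], [-2.7, 2.7]. Speed limits (rad/s): [2.57, 2.57, 3.14, 3.14, 3.14, 3.14].

### API

Orientations are given as a unit quaternion [w, x, y, z].
In Python, from rig import get_state, optics, sign_off gives the robot as it stands.
- The arm moves only by the tool send_rows, never from a script. Its argument "increments" is a list of rows, each an object with "gripper": the gripper's target within -1 to 1 (shut at 1, half-way at 0, fully open at -1); "linear": the shift along the world's x, y, z in m, a list of three; "delta_rot": the turn, a rotation vector about the world's x, y, z in rad, a list of three. In form: [{"gripper": gripper, "linear": [dx, dy, dz], "delta_rot": [rx, ry, rz]}, ...]. A call has 1 to 8 rows; each row is the pose to reach, as a shift and turn from the pose commanded when the call began; what a row does not reach only later rows make up. A row lasts 1/10 s, in which the tool goes at most 50 mm and 8.59 degrees, less where a joint would pass 70% of its speed; a pose out of reach is approached as far as the arm can. A call with a gripper value outside its range is refused whole. The fingers move at their own pace and stop on an object; "newtons" is the grip in N (left out, the last holds). Time passes only in rows, so rows that repeat a pose let the fingers close. It gives the time, the measured TCP pose, the force, the opening and the grip force at its end, in the units of the state.
- get_state(): the state, without advancing time (a new reading comes with each control period).
- optics.get_image(name): name is "scene" or "top" or "wrist"; returns a dict with "pixels" (400x640x3 uint8, blue, green, red), "K" (3x3 intrinsics, pixels), "rvec" (rotation vector, rad) and "tvec" (3), from world to camera coordinates, as OpenCV has them; the wrist camera has in their place "T_tool_cam" (4x4, takes a point from camera to tool coordinates, whose origin is the TCP and whose axes are the flange's). Camera axes: x right, y down, z forward; pixel columns grow to the right and rows downward; lengths in m; the calibration is good to about 2 mm. A picture is of the moment at which its call begins: read the wrist's pose just before it. There is no depth.
- sign_off(): hands the job in; it is judged then, once.
The state is a dict: "clock": time; "qpos": joint angles; "qd": joint speeds; "effort": joint torques, N m; "position": TCP position; "ee_rot": TCP orientation; "contact_force": force on the tool from outside, world axes, zero at the start; "moment": the same for the moment, N m; "width": finger opening in m; "gripper_force": force on a finger pad.
Only numpy, scipy, OpenCV 4.12 (cv2) and the standard library are available. Lean on these libraries where they do the work, as an engineer would, in place of code of your own. Each camera call takes 0.05 s, during which the arm holds its last target. There are 200 camera calls.

### The job

Turn the parts carousel by its red knob until the jar of polishing paste stands, still in its compartment, in the middle of the hood's open side; then take the jar out and stand it flat on the floor of the small white tray that holds a roll of clear tape, clear of the tape. Put the black loupe away upright in the compartment the jar came from. Tip nothing over, keep the other carousel contents standing in the carousel, and leave the other things on the bench, and the tray with its tape, where they are.

Things in the scene. Friction and masses are not known exactly. Their poses are not given: they have to be found in the camera images.
- stand: Fixed round grey stand of the carousel, 300 mm across, with a clear hood on four thin posts. Origin: on the carousel's axis, on the bench; z up. The hood's open side looks along its -x (about the robot's left). Clear round wall, radius 148 mm, all round but 70 degrees to either side of -x. Clear flat roof, radius 152, cut off straight at x = -76; underside 150, top 157 mm above the bench.
- roof_edge (a point): Middle of the roof's front edge (a metal strip 262 mm long), 150 mm above the bench, at the stand's x = -76. The edge stops 19 mm inward of the centre of a compartment in the opening, so the roof is in the way of a hand from straight above: come in through the open side, tool leaned 30 to 45 degrees from vertical, fingers down and inward, and keep that lean wherever the thing held must stand upright.
- opening (a point): Point on the floor of the compartment that stands in the middle of the hood's open side: 95 mm from the axis, on the stand's -x, 22 mm above the bench.
- carousel (a joint): Turning angle (rad), 0 at the start of every run, positive anticlockwise from above, free to 12 either way; drag 0.06 N m, stays where left. Pale grey disc, radius 138 mm, floor 22 mm above the bench; five 72-degree compartments between a middle drum (radius 45, 19 high) and a rim 8 mm high (inner radius 135), blue dividers 4 mm thick, 14 mm above the floor.
- bay (a point): Centre of the floor of the compartment in which the jar starts; turns with the carousel. 95 mm from the axis, 22 mm above the bench; its -x points outward from the axis, its y across the compartment (dividers 36 degrees to either side).
- knob (a point): Centre of the red square hand knob on the carousel's axis, above the roof: 32 x 32 mm wide and 38 mm high (from 162 to 200 mm above the bench; this point is at 183). Its flat faces are square to its own x and y (same axes as bay). It turns with the carousel, one to one.
- flux_jar: Round jar of polishing paste, amber with a black lid, 45 mm diameter, 46 mm high (lid: the top 14 mm), about 70 g. Origin: centre of the underside, z up. Starts upright in the carousel, away from the opening.
- loupe: Black eye loupe, a round cup wider at the top: 39 mm diameter at the top, 32 mm high, about 45 g; take it round the barrel. Origin: centre of the underside, z up. Starts upright on the bench.
- parts_tray: White open tray, 85 (x) x 165 (y) mm, walls 22 mm high and 2 mm thick, floor 2 mm thick, 0.4 kg, lying on the bench. Origin: centre of the underside. The roll of tape lies in its -y end, its +y end is free. The black station behind it, 130 mm high in front, begins 575 mm ahead of the robot's axis.
- tape_clear: Roll of clear tape lying flat in the tray, 60 mm across, 13 mm high. Origin: centre of the underside. Leave it.
- ipa_bottle: White pump bottle with a teal top standing on the bench near the loupe, 66 mm diameter, 152 mm high. Origin: centre of the underside. Leave it.
- ferrule_rack: White rack with small ceramic ferrules lying on the bench beyond the tray's +y end, 36 (x) x 78 (y) x 20 mm. Origin: centre of the underside. Leave it.
- glue_bottle: Dark dropper bottle with an orange nozzle, 31 mm diameter, 82 mm high, standing in another compartment. Origin: centre of the underside.
- screw_cup: Small white cup, 52 mm diameter, 35 mm high, standing in another compartment. Origin: centre of the underside.
- v_block: Pale grooved block with two thumb screws, 34 x 40 x 26 mm, standing in another compartment. Origin: centre of the underside.
- tape_kapton: Roll of yellow tape lying flat in another compartment, 74 mm across, 13 mm high. Origin: centre of the underside.
Mind the look-alikes: they are no part of the job. Of the things shaped like the loupe, the black one is meant.

How it is judged:
On the way, in this order (a step that is already met when the one before it is completed fails the run):
1. the carousel has been turned so that the jar, standing in its own compartment, is within 35 mm of the middle of the hood's opening, and the carousel is nearly still (horizontal distance between flux_jar and opening below 0.035 m and horizontal distance between flux_jar and bay below 0.035 m and z of flux_jar in the frame of bay below 0.006 m and angle between flux_jar's own z axis and vertical below 0.12 rad and velocity of joint carousel between -0.15 and 0.15 rad/s), for 0.2 s.
2. the jar stands in the tray (horizontal distance between flux_jar and parts_tray below 0.075 m and z of flux_jar in the frame of parts_tray below 0.006 m and angle between flux_jar's own z axis and vertical below 0.12 rad), for 0.2 s.
At the end, for the whole second after the job is handed in: Jar upright (0.12 rad), flat on the tray floor, off the tape; loupe upright (0.12 rad), flat in the compartment the jar left (within 45 mm of its centre); the other four still stand on the carousel (within 130 mm of its axis); tray moved under 50 mm; jar, loupe and carousel at rest (x of flux_jar in the frame of parts_tray between -0.03 and 0.03 m and y of flux_jar in the frame of parts_tray between -0.065 and 0.065 m and z of flux_jar in the frame of parts_tray below 0.006 m and angle between each of flux_jar, loupe's own z axis and vertical below 0.12 rad and horizontal distance between loupe and bay below 0.045 m and z of loupe in the frame of bay below 0.005 m and distance of parts_tray from where it was at the start of the episode below 0.05 m and horizontal distance between each of glue_bottle, screw_cup, v_block, tape_kapton and knob below 0.13 m and z of each of glue_bottle, screw_cup, v_block, tape_kapton in the frame of bay below 0.02 m and angle between each of glue_bottle, screw_cup, v_block, tape_kapton's own z axis and vertical below 0.2 rad and linear speed of each of flux_jar, loupe below 0.03 m/s and velocity of joint carousel between -0.05 and 0.05 rad/s); the robot touches nothing.
It fails at once if the jar or the loupe is tipped by more than 0.8 rad (angle between any of flux_jar, loupe's own z axis and vertical above 0.8 rad).
It fails at once if the pump bottle is moved by more than 30 mm or tilted by more than 0.3 rad, or the ferrule rack is moved by more than 30 mm (distance of any of ipa_bottle, ferrule_rack from where it was at the start of the episode above 0.03 m or angle between ipa_bottle's own z axis and vertical above 0.3 rad).
It fails at once if the roll of clear tape is moved by more than 50 mm or lifted out of the tray (distance of tape_clear from where it was at the start of the episode above 0.05 m or z of tape_clear in the frame of parts_tray above 0.02 m).
It also fails if it takes over 72 s, if anything falls off the work surface, if the arm or the gripper's body presses on something with over 40 N, if the wrist force passes 120 N, or if a joint passes its speed limit or range.

## Working session

There is one attempt and no reset: what is moved stays moved. The work goes in short steps, Python scripts to look and compute and a tool call to move; the robot and the scene stay as the last step left them, time stands still between calls to the robot, and variables do not carry over. Pictures are saved under pics/ and viewed, at most 10 in all, crops included, and the job is handed in when it is done.

Besides the shell and the picture viewer there is one more tool, called after "Emit:" by a JSON object that holds its "api" and its "payload", one argument or row to a line. send_rows: Moves the arm, as the interface text tells. Its arguments: {"type":"object","properties":{"increments":{"type":"array"},"newtons":{"type":"number"}},"required":["increments"]}

```bash
mkdir -p pics; ls
cat > h.py <<'E'
import numpy as np, cv2
from scipy.spatial.transform import Rotation as R
from rig import get_state, optics, sign_off
def cam(name):
    s=get_state(); d=optics.get_image(name); K=np.array(d["K"])
    if name=="wrist":
        T=np.array(d["T_tool_cam"]); q=s["ee_rot"]; Rt=R.from_quat([q[1],q[2],q[3],q[0]]).as_matrix()
        Rc=Rt@T[:3,:3]; c=Rt@T[:3,3]+np.array(s["position"])
    else:
        Rw=R.from_rotvec(np.ravel(d["rvec"])).as_matrix(); Rc=Rw.T; c=-Rw.T@np.ravel(d["tvec"])
    return d["pixels"],K,Rc,c
def ray(K,Rc,c,uv,z):
    v=Rc@np.linalg.inv(K)@np.array([uv[0],uv[1],1.0]); return c+v*(z-c[2])/v[2]
def proj(K,Rc,c,p):
    v=K@Rc.T@(np.array(p)-c); return v[:2]/v[2]
E
python3 - <<'E'
from h import *
s=get_state(); print({k:np.round(v,3) for k,v in s.items()})
for n in ["scene","top"]:
    im,K,Rc,c=cam(n); cv2.imwrite(f"pics/{n}0.png",im); print(n,K,np.round(c,3))
    np.savez(n+"0.npz",im=im,K=K,Rc=Rc,c=c)
E
```

```text
pics
{'clock': np.float64(0.0), 'qpos': array([ 1.044,  0.277,  1.506, -0.   ,  1.361, -0.121]), 'qd': array([ 0.001,  0.   , -0.   , -0.   , -0.   , -0.   ]), 'effort': array([ 1.0000e-03, -4.1678e+01, -2.4581e+01,  0.0000e+00,  1.1000e-02,
        0.0000e+00]), 'position': array([0.227, 0.528, 0.23 ]), 'ee_rot': array([-0.   ,  0.202,  0.979, -0.001]), 'contact_force': array([-0.262, -0.638, -0.784]), 'moment': array([ 0.004,  0.04 , -0.021]), 'gripper_force': np.float64(0.0), 'width': np.float64(0.085)}
scene [[367.32762133   0.         323.15667677]
 [  0.         367.32762133 196.39944097]
 [  0.           0.           1.        ]] [-0.017  0.803  0.676]
top [[376.97061189   0.         326.46687107]
 [  0.         376.97061189 199.86977963]
 [  0.           0.           1.        ]] [ 0.385 -0.01   1.393]
```

View pics/top0.png

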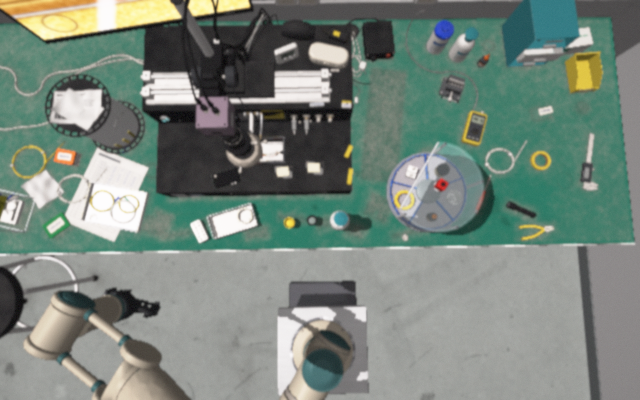

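View pics/scene0.png

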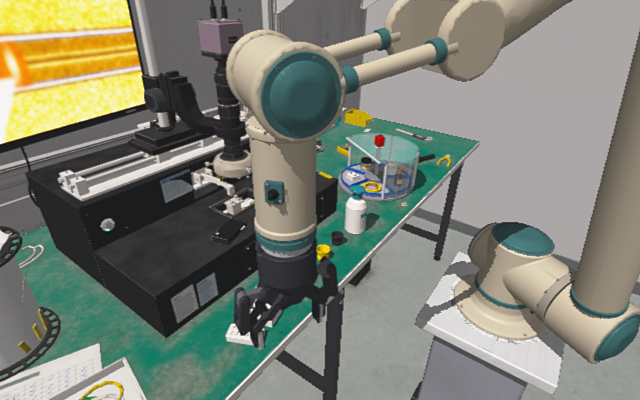

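The top view shows the tray at (232,220), the rack at (198,232), the pump bottle at (340,220) and the carousel at (437,190) with its red knob at (441,185). Loupe-shaped things: a yellow one at (290,222) and a black one at (312,221). The black one fits the description. I'll confirm it in an enlarged crop.

Run:
```python
from h import *
t=np.load("top0.npz"); s=np.load("scene0.npz")
print(t["Rc"].round(3)); print([proj(t["K"],t["Rc"],t["c"],p).round(1) for p in ([.227,.528,.231],[0,0,0])])
A=cv2.resize(t["im"][135:240,380:500],None,fx=3.3,fy=3.3,interpolation=cv2.INTER_CUBIC)
B=cv2.resize(t["im"][195:245,180:360],(396,110),interpolation=cv2.INTER_CUBIC)
C=cv2.resize(s["im"][120:270,310:430],None,fx=3.3,fy=3.3,interpolation=cv2.INTER_CUBIC)
out=np.zeros((500,800,3),np.uint8); out[:A.shape[0],:A.shape[1]]=A; out[370:480,:396]=B; out[:C.shape[0],400:400+C.shape[1]]=C
cv2.imwrite("pics/crop0.png",out)
```

```text
[[-0.017 -0.994  0.108]
 [-1.     0.016 -0.01 ]
 [ 0.008 -0.109 -0.994]]
[array([145.1, 297. ]), array([322.2, 349.9])]
```

View pics/crop0.png

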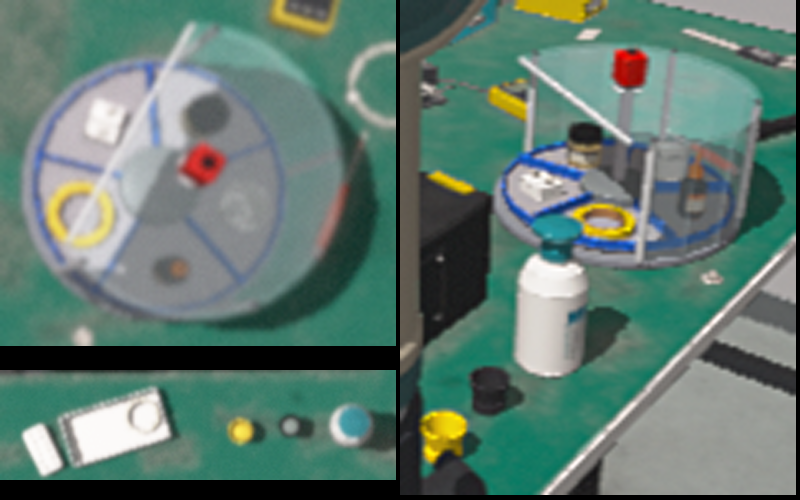

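The crop shows a yellow and a black cup between the tray and the bottle. The black one (top view px 312,221) is the loupe. The jar is the black lid at about top view (443,169), in the far compartment. The hood's front edge runs from (437,143) to (400,207).

```bash
cat > m.py <<'E'
from h import *
t=np.load("top0.npz"); s=np.load("scene0.npz")
def R_(v,uv,z): return ray(v["K"],v["Rc"],v["c"],uv,z)
def blobs(im,box,f,amin=8):
    x0,y0,x1,y1=box; hsv=cv2.cvtColor(im,cv2.COLOR_BGR2HSV)[y0:y1,x0:x1].astype(int)
    m=f(hsv[...,0],hsv[...,1],hsv[...,2]).astype(np.uint8)
    n,l,st,ce=cv2.connectedComponentsWithStats(m)
    return [(ce[i]+[x0,y0],st[i][:4]+[x0,y0,0,0],st[i][4],(l==i)) for i in range(1,n) if st[i][4]>=amin]
def two(v1,p1,v2,p2):
    A=[];b=[]
    for v,p in((v1,p1),(v2,p2)):
        d=v["Rc"]@np.linalg.inv(v["K"])@np.array([*p,1.]);d/=np.linalg.norm(d);M=np.eye(3)-np.outer(d,d);A.append(M);b.append(M@v["c"])
    return np.linalg.lstsq(np.vstack(A),np.hstack(b),rcond=None)[0]
E
python3 - <<'E'
from m import *
np.set_printoptions(precision=3,suppress=True)
red=lambda h,S,V:((h<6)|(h>174))&(S>150)&(V>100)
k1=max(blobs(t["im"],(420,165,460,205),red),key=lambda b:b[2]); k2=max(blobs(s["im"],(365,125,395,155),red),key=lambda b:b[2])
print("knob",k1[:3],k2[:3],two(t,k1[0],s,k2[0]),R_(t,k1[0],.2),R_(t,k1[0],.19))
c=cv2.findContours(k1[3].astype(np.uint8),0,2)[0][0]; print("rect",cv2.minAreaRect(c))
# roof edge endpoints
e=np.array([[437.5,143],[400,207]])
for p in e: print("edge",R_(t,p,.152))
# blue dividers / disc
blue=lambda h,S,V:(h>100)&(h<130)&(S>90)
for b in blobs(t["im"],(380,135,500,240),blue,6): print("blue",b[:3])
dark=lambda h,S,V:(V<75)
print("jar",[ (b[:3],R_(t,b[0],.068)) for b in blobs(t["im"],(425,155,465,185),dark,20)])
b=[ (b[:3],R_(t,b[0],.030)) for b in blobs(t["im"],(300,210,325,232),dark,8)]; print("loupe",b)
print("loupe scene",[ (b[:3],R_(s,b[0],.02)) for b in blobs(s["im"],(328,228,348,248),lambda h,S,V:V<60,8)])
w=lambda h,S,V:(S<60)&(V>150)
for b in blobs(t["im"],(180,195,265,245),w,40):
    r=cv2.minAreaRect(cv2.findContours(b[3].astype(np.uint8),0,2)[0][0]); 
    box=cv2.boxPoints(r)+(np.array([180,195])); print("white",b[:3],r[1]); print(np.array([R_(t,p,.02)[:2] for p in box]))
for b in blobs(t["im"],(325,200,355,235),lambda h,S,V:(S<70)&(V>140)|(h>85)&(S>80),40): print("bottle",b[:3],R_(t,b[0],.12))
E
```

```text
knob (array([441.185, 184.383]), array([436, 179,  12,  11]), np.int32(81)) (array([379.121, 140.066]), array([375, 135,  10,  11]), np.int32(91)) [ 0.563 -0.397  0.178] [ 0.56  -0.391  0.2  ] [ 0.561 -0.394  0.19 ]
rect ((21.076921463012695, 19.384613037109375), (9.429903030395508, 9.429903030395508), 33.690067291259766)
edge [ 0.708 -0.401  0.152]
edge [ 0.493 -0.266  0.152]
blue (array([424.818, 156.273]), array([424, 154,   3,   7]), np.int32(11))
blue (array([391.692, 182.231]), array([391, 179,   3,   8]), np.int32(13))
jar []
loupe [((array([318.091, 220.932]), array([315, 217,   7,   8]), np.int32(44)), array([0.458, 0.008, 0.03 ]))]
loupe scene [((array([337.372, 238.081]), array([332, 231,  15,  15]), np.int32(148)), array([0.457, 0.037, 0.02 ]))]
white (array([232.26 , 220.182]), array([206, 203,  51,  36]), np.int32(1096)) (25.2913875579834, 47.494869232177734)
[[0.486 0.42 ]
 [0.534 0.255]
 [0.446 0.228]
 [0.398 0.391]]
white (array([198.393, 230.774]), array([190, 219,  18,  25]), np.int32(270)) (23.25510597229004, 11.627553939819336)
[[0.458 0.48 ]
 [0.477 0.443]
 [0.401 0.404]
 [0.383 0.441]]
bottle (array([337.73 , 219.363]), array([329, 210,  19,  20]), np.int32(270)) [ 0.457 -0.06   0.12 ]
```

Run:
```python
from m import *
np.set_printoptions(precision=3,suppress=True)
ax=np.array([.562,-.396])
g=cv2.cvtColor(t["im"],cv2.COLOR_BGR2GRAY).astype(int); print(g[160:180,432:454])
p=two(t,(442.7,169),s,(366,158)); print("jar two-view",p)
for q in (R_(t,(442.7,169),.068),R_(s,(366,158),.068)): d=q[:2]-ax; print(q,np.hypot(*d),np.degrees(np.arctan2(d[1],d[0])))
# divider outer ends seen through the open side, z=.036
for n,uv in (("div TL",(425,157)),("div L",(391.7,182)),):
    q=R_(t,uv,.036); d=q[:2]-ax; print(n,q,np.hypot(*d),np.degrees(np.arctan2(d[1],d[0])))
n=np.array([.53,.848]); print("opening",ax+.095*n)
for nm,uv,z in (("loupe top",(312,221),.032),("yellow",(290,222),.032)): print(nm,R_(t,uv,z))
print("loupe scene",R_(s,(337,233),.032))
print("tape",R_(t,(180+148/2.2,195+ (415-370)/2.2),.015))
```

```text
[[207 208 207 208 207 209 208 209 207 203 197 191 178 163 138 126 128 126
  122 121 121 121]
 [209 207 208 209 209 208 211 208 205 204 202 195 183 165 140 128 124 123
  123 124 121 119]
 [206 207 207 208 207 207 210 205 198 190 184 177 161 147 136 130 126 121
  117 121 122 123]
 [206 209 206 208 208 208 201 189 175 160 148 140 130 120 120 128 129 125
  121 119 123 122]
 [208 208 206 208 207 195 177 160 138 120 111 107 103 102 107 118 128 128
  126 123 116 122]
 [207 206 208 205 199 177 144 122 105  98  94  92  92  90  95 106 118 127
  129 125 121 117]
 [208 208 206 197 178 148 115  95  89  91  89  90  91  91  94  99 107 124
  129 131 125 121]
 [207 205 197 176 153 117 101  90  89  90  90  91  88  89  92  91 101 116
  130 134 131 127]
 [206 203 188 158 127 100  91  92  91  91  90  91  88  90  89  92  97 111
  126 135 136 133]
 [204 198 181 150 123  97  90  89  90  90  90  88  92  88  85  88  96 106
  128 134 137 136]
 [205 201 180 152 122  99  90  89  88  89  89  90  91  91  91  90  96 112
  129 135 136 136]
 [207 200 180 154 127 105  92  93  89  89  87  91  86  89  90  93 102 117
  1
[... 494 characters left out ...]
 195 170 144 132 128 128 128 126 132 132 138 137 134 135 134
  135 137 137 137]
 [201 205 204 187 160 139 129 127 125 128 126 131 136 135 136 135 138 137
  135 135 136 136]
 [185 188 186 171 147 129 121 116 114 116 115 124 127 131 134 135 136 135
  136 136 136 135]]
jar two-view [ 0.634 -0.44   0.07 ]
[ 0.634 -0.441  0.068] 0.08518700662236485 -31.874703384699156
[ 0.637 -0.444  0.068] 0.08879950940979754 -32.44889655568169
div TL [ 0.686 -0.388  0.036] 0.12429916394403609 3.4934316774328793
div L [ 0.595 -0.263  0.036] 0.1374574929667628 76.07817512401803
opening [ 0.612 -0.315]
loupe top [0.458 0.03  0.032]
yellow [0.456 0.109 0.032]
loupe scene [0.464 0.03  0.032]
tape [0.483 0.266 0.015]
```

Emit:
{"api": "send_rows", "payload": {
  "increments": [
    {"gripper":-1,"linear":[0.03,-0.08,0.08],"delta_rot":[0,0,-0.14]},
    {"gripper":-1,"linear":[0.05,-0.12,0.1],"delta_rot":[0,0,-0.28]},
    {"gripper":-1,"linear":[0.07,-0.17,0.1],"delta_rot":[0,0,-0.42]},
    {"gripper":-1,"linear":[0.09,-0.22,0.1],"delta_rot":[0,0,-0.56]},
    {"gripper":-1,"linear":[0.11,-0.27,0.1],"delta_rot":[0,0,-0.7]},
    {"gripper":-1,"linear":[0.12,-0.31,0.1],"delta_rot":[0,0,-0.84]},
    {"gripper":-1,"linear":[0.14,-0.35,0.1],"delta_rot":[0,0,-0.96]},
    {"gripper":-1,"linear":[0.15,-0.39,0.1],"delta_rot":[0,0,-1.05]}
  ]
}}

```text
clock: 0.9
position: [0.363, 0.1788, 0.3305]
ee_rot: [0.0, 0.667, 0.745, 0.0]
contact_force: [1.2, 0.5, -0.6]
width: 0.0853
gripper_force: 0.0
```

Emit:
{"api": "send_rows", "payload": {
  "increments": [
    {"gripper":-1,"linear":[0.02,-0.05,0],"delta_rot":[0,0,-0.06]},
    {"gripper":-1,"linear":[0.04,-0.1,0],"delta_rot":[0,0,-0.12]},
    {"gripper":-1,"linear":[0.055,-0.145,0],"delta_rot":[0,0,-0.18]},
    {"gripper":-1,"linear":[0.07,-0.19,0],"delta_rot":[0,0,-0.24]},
    {"gripper":-1,"linear":[0.085,-0.235,0],"delta_rot":[0,0,-0.3]},
    {"gripper":-1,"linear":[0.1,-0.28,0],"delta_rot":[0,0,-0.36]},
    {"gripper":-1,"linear":[0.12,-0.33,0],"delta_rot":[0,0,-0.42]},
    {"gripper":-1,"linear":[0.135,-0.375,0],"delta_rot":[0,0,-0.48]}
  ]
}}

```text
clock: 1.7
position: [0.4975, -0.1951, 0.33]
ee_rot: [-0.0, 0.825, 0.566, 0.0]
contact_force: [0.8, -0.1, 0.2]
width: 0.0851
gripper_force: 0.0
```

Emit:
{"api": "send_rows", "payload": {
  "increments": [
    {"gripper":-1,"linear":[0.02,-0.05,0],"delta_rot":[0,0,-0.06]},
    {"gripper":-1,"linear":[0.03,-0.09,0],"delta_rot":[0,0,-0.12]},
    {"gripper":-1,"linear":[0.04,-0.13,0],"delta_rot":[0,0,-0.18]},
    {"gripper":-1,"linear":[0.05,-0.159,0],"delta_rot":[0,0,-0.192]},
    {"gripper":-1,"linear":[0.05,-0.159,0],"delta_rot":[0,0,-0.192]},
    {"gripper":-1,"linear":[0.05,-0.159,0],"delta_rot":[0,0,-0.192]}
  ]
}}

```text
clock: 2.3
position: [0.547, -0.3525, 0.3291]
ee_rot: [-0.001, 0.874, 0.485, -0.0]
contact_force: [0.4, 0.8, 0.1]
width: 0.0855
gripper_force: 0.0
```

Run:
```python
from m import *
im,K,Rc,c=cam("wrist"); cv2.imwrite("pics/w1.png",im); print(c.round(3),get_state()["position"])
for b in blobs(im,(0,0,640,400),lambda h,S,V:((h<6)|(h>174))&(S>150)&(V>100),60): 
    r=cv2.minAreaRect(cv2.findContours(b[3].astype(np.uint8),0,2)[0][0]); bx=cv2.boxPoints(r)
    P=np.array([ray(K,Rc,c,p,.2)[:2] for p in bx]); d=P[1]-P[0]
    print(b[:3],r,P.round(3).tolist(),"ctr",P.mean(0).round(4),"ang",np.degrees(np.arctan2(d[1],d[0])),"len",np.linalg.norm(d))
```

```text
[ 0.588 -0.291  0.471] [ 0.54695347 -0.35159661  0.3297527 ]
(array([352.02196753, 214.47277937]), array([336, 196,  35,  39]), np.int32(1047)) ((353.0, 215.0), (38.0, 34.0), 90.0) [[0.562, -0.367], [0.588, -0.383], [0.57, -0.416], [0.543, -0.399]] ctr [ 0.5657 -0.3913] ang -31.872510106959645 len 0.03053146000407545
```

View pics/w1.png

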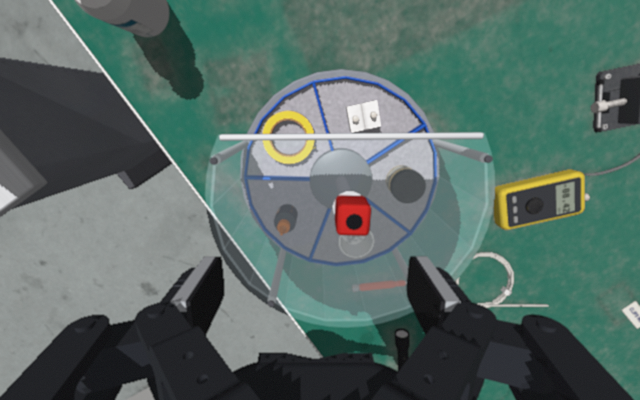

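The wrist view shows the knob at (353,216) with its faces square to the picture. The roof edge is at row 135 (columns 220–484), and the jar is at (406,184), right of the axis. A turn of +90° brings the jar to the opening.

Emit:
{"api": "send_rows", "payload": {
  "increments": [
    {"gripper":-1,"linear":[0.008,-0.02,-0.03],"delta_rot":[0,0,0]},
    {"gripper":-1,"linear":[0.0165,-0.0425,-0.05],"delta_rot":[0,0,0]},
    {"gripper":-1,"linear":[0.0165,-0.0425,-0.08],"delta_rot":[0,0,0]},
    {"gripper":-1,"linear":[0.0165,-0.0425,-0.11],"delta_rot":[0,0,0]},
    {"gripper":-1,"linear":[0.0165,-0.0425,-0.135],"delta_rot":[0,0,0]},
    {"gripper":-1,"linear":[0.0165,-0.0425,-0.15],"delta_rot":[0,0,0]},
    {"gripper":-1,"linear":[0.0165,-0.0425,-0.16],"delta_rot":[0,0,0]},
    {"gripper":-1,"linear":[0.0165,-0.0425,-0.16],"delta_rot":[0,0,0]}
  ],
  "newtons": 25
}}

```text
clock: 3.15
position: [0.5632, -0.393, 0.1695]
ee_rot: [-0.001, 0.874, 0.486, -0.0]
contact_force: [-0.8, -0.4, -0.5]
width: 0.0854
gripper_force: 0.0
```

Emit:
{"api": "send_rows", "payload": {
  "increments": [
    {"gripper":0.6,"linear":[0,0,0],"delta_rot":[0,0,0]},
    {"gripper":0.6,"linear":[0,0,0],"delta_rot":[0,0,0]},
    {"gripper":0.6,"linear":[0,0,0],"delta_rot":[0,0,0]},
    {"gripper":0.6,"linear":[0,0,0],"delta_rot":[0,0,0]},
    {"gripper":0.6,"linear":[0,0,0],"delta_rot":[0,0,0]},
    {"gripper":0.6,"linear":[0,0,0],"delta_rot":[0,0,0]},
    {"gripper":0.6,"linear":[0,0,0],"delta_rot":[0,0,0]}
  ],
  "newtons": 25
}}

```text
clock: 3.85
position: [0.5628, -0.3941, 0.1716]
ee_rot: [-0.001, 0.874, 0.485, -0.0]
contact_force: [-4.1, 1.3, 6.2]
width: 0.0315
gripper_force: 27.8
```

Emit:
{"api": "send_rows", "payload": {
  "increments": [
    {"gripper":0.6,"linear":[0,0,0],"delta_rot":[0,0,0.04]},
    {"gripper":0.6,"linear":[0,0,0],"delta_rot":[0,0,0.11]},
    {"gripper":0.6,"linear":[0,0,0],"delta_rot":[0,0,0.19]},
    {"gripper":0.6,"linear":[0,0,0],"delta_rot":[0,0,0.27]},
    {"gripper":0.6,"linear":[0,0,0],"delta_rot":[0,0,0.35]},
    {"gripper":0.6,"linear":[0,0,0],"delta_rot":[0,0,0.43]},
    {"gripper":0.6,"linear":[0,0,0],"delta_rot":[0,0,0.5]},
    {"gripper":0.6,"linear":[0,0,0],"delta_rot":[0,0,0.54]}
  ]
}}

```text
clock: 4.65
position: [0.5621, -0.3939, 0.1716]
ee_rot: [-0.001, 0.712, 0.702, -0.001]
contact_force: [-4.7, 2.6, 6.9]
width: 0.0317
gripper_force: 28.3
```

Emit:
{"api": "send_rows", "payload": {
  "increments": [
    {"gripper":0.6,"linear":[0,0,0],"delta_rot":[0,0,0.05]},
    {"gripper":0.6,"linear":[0,0,0],"delta_rot":[0,0,0.12]},
    {"gripper":0.6,"linear":[0,0,0],"delta_rot":[0,0,0.2]},
    {"gripper":0.6,"linear":[0,0,0],"delta_rot":[0,0,0.28]},
    {"gripper":0.6,"linear":[0,0,0],"delta_rot":[0,0,0.36]},
    {"gripper":0.6,"linear":[0,0,0],"delta_rot":[0,0,0.44]},
    {"gripper":0.6,"linear":[0,0,0],"delta_rot":[0,0,0.52]},
    {"gripper":0.6,"linear":[0,0,0],"delta_rot":[0,0,0.6]}
  ]
}}

```text
clock: 5.45
position: [0.5614, -0.3941, 0.1716]
ee_rot: [-0.002, 0.473, 0.881, -0.0]
contact_force: [-6.7, 2.4, 6.2]
width: 0.0317
gripper_force: 28.3
```

Emit:
{"api": "send_rows", "payload": {
  "increments": [
    {"gripper":0.6,"linear":[0,0,0],"delta_rot":[0,0,0.08]},
    {"gripper":0.6,"linear":[0,0,0],"delta_rot":[0,0,0.16]},
    {"gripper":0.6,"linear":[0,0,0],"delta_rot":[0,0,0.24]},
    {"gripper":0.6,"linear":[0,0,0],"delta_rot":[0,0,0.31]},
    {"gripper":0.6,"linear":[0,0,0],"delta_rot":[0,0,0.37]},
    {"gripper":0.6,"linear":[0,0,0],"delta_rot":[0,0,0.41]},
    {"gripper":0.6,"linear":[0,0,0],"delta_rot":[0,0,0.43]},
    {"gripper":0.6,"linear":[0,0,0],"delta_rot":[0,0,0.43]}
  ]
}}

```text
clock: 6.25
position: [0.561, -0.3945, 0.1716]
ee_rot: [-0.002, 0.275, 0.961, -0.001]
contact_force: [-8.2, 1.8, 6.5]
width: 0.0319
gripper_force: 27.3
```

Run:
```python
from m import *
s=get_state(); print({k:np.round(v,3) for k,v in s.items()})
im,K,Rc,c=cam("top"); im2,K2,Rc2,c2=cam("scene")
A=cv2.resize(im[130:245,380:500],None,fx=3.3,fy=3.3,interpolation=cv2.INTER_CUBIC)
C=cv2.resize(im2[110:230,310:430],None,fx=3.3,fy=3.3,interpolation=cv2.INTER_CUBIC)
cv2.imwrite("pics/turn.png",np.hstack([A[:380],C[:380]]))
```

```text
{'clock': np.float64(6.25), 'qpos': array([-0.713,  0.478,  1.336, -0.003,  1.332, -1.725]), 'qd': array([ 0.001,  0.002, -0.001, -0.002, -0.   ,  0.009]), 'effort': array([ 1.6510e+00, -4.8048e+01, -2.5116e+01,  1.1940e+00, -2.2910e+00,
       -1.7000e-02]), 'position': array([ 0.561, -0.395,  0.172]), 'ee_rot': array([-0.002,  0.275,  0.961, -0.001]), 'contact_force': array([-8.227,  1.835,  6.505]), 'moment': array([0.187, 1.099, 0.059]), 'gripper_force': np.float64(27.337), 'width': np.float64(0.032)}
```

View pics/turn.png

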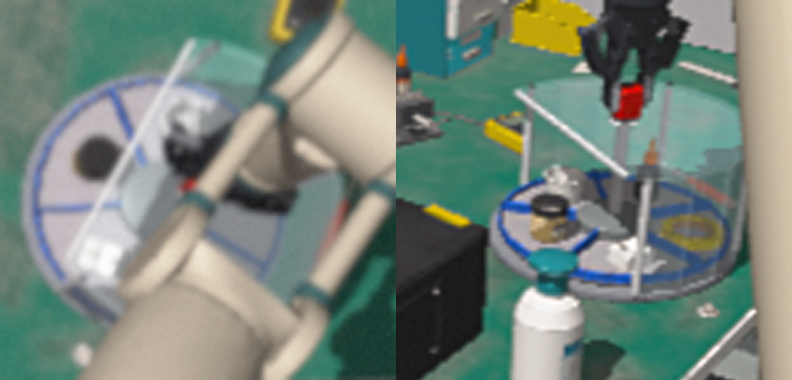

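The carousel has turned. The jar (top view px 409,178) now stands in front of the roof edge, in the middle of the opening. Next I release the knob and rise.

Emit:
{"api": "send_rows", "payload": {
  "increments": [
    {"gripper":-1,"linear":[0,0,0],"delta_rot":[0,0,0]},
    {"gripper":-1,"linear":[0,0,0],"delta_rot":[0,0,0]},
    {"gripper":-1,"linear":[0,0,0],"delta_rot":[0,0,0]},
    {"gripper":-1,"linear":[0,0,0],"delta_rot":[0,0,0]},
    {"gripper":-1,"linear":[0,0,0.03],"delta_rot":[0,0,0]},
    {"gripper":-1,"linear":[0,0,0.07],"delta_rot":[0,0,0]},
    {"gripper":-1,"linear":[0,0,0.12],"delta_rot":[0,0,0]},
    {"gripper":-1,"linear":[0,0,0.16],"delta_rot":[0,0,0]}
  ]
}}

```text
clock: 7.15
position: [0.5642, -0.3948, 0.3331]
ee_rot: [0.001, 0.275, 0.961, -0.0]
contact_force: [-0.1, -0.5, 0.2]
width: 0.0854
gripper_force: 0.0
```

Run:
```python
from m import *
print(get_state()["position"])
im,K,Rc,c=cam("top"); im2,K2,Rc2,c2=cam("scene"); im3,K3,Rc3,c3=cam("wrist"); 
for n,a in (("top1",(im,K,Rc,c)),("scene1",(im2,K2,Rc2,c2)),("w2",(im3,K3,Rc3,c3))): np.savez(n+".npz",im=a[0],K=a[1],Rc=a[2],c=a[3])
t1=np.load("top1.npz");s1=np.load("scene1.npz")
dk=lambda h,S,V:V<85
bt=[b for b in blobs(im,(398,166,422,192),dk,20)]; bs=[b for b in blobs(im2,(345,160,372,190),lambda h,S,V:V<70,15)]
print([b[:3] for b in bt],[b[:3] for b in bs])
ax=np.array([.5635,-.394])
for b in bt:
    q=R_(t1,b[0],.068); d=q[:2]-ax; print(q,np.hypot(*d),np.degrees(np.arctan2(d[1],d[0])))
for b in bs:
    q=R_(s1,b[0],.064); d=q[:2]-ax; print("s",q,np.hypot(*d),np.degrees(np.arctan2(d[1],d[0])))
w=np.load("w2.npz"); wb=[b for b in blobs(im3,(0,0,640,400),dk,300)]
for b in wb: print("w",b[:3],ray(K3,Rc3,c3,b[0],.068))
# roof edge ends from the first wrist picture
print("pred jar px wrist",proj(K3,Rc3,c3,[.614,-.315,.068]))
```

```text
[ 0.56418948 -0.39479374  0.33311827]
[(array([409.03960396, 177.68316832]), array([404, 172,  12,  12]), np.int32(101))] [(array([356.38297872, 172.06382979]), array([351, 169,  11,   7]), np.int32(47))]
[ 0.60473692 -0.31908045  0.068     ] 0.08551855305185573 61.17091361603943
s [ 0.60348547 -0.31166048  0.064     ] 0.0915348765579853 64.0980030442613
w (array([591.00931835, 136.00462002]), array([494,   0, 146, 340]), np.int32(25541)) [ 0.72696111 -0.07988117  0.068     ]
w (array([102.68607895, 221.60282309]), array([ 26, 116, 178, 177]), np.int32(11831)) [ 0.48213795 -0.69818624  0.068     ]
w (array([ 14.07266436, 157.00519031]), array([  0, 133,  34,  44]), np.int32(578)) [ 0.3527987  -0.73306206  0.068     ]
w (array([319.03839482, 355.98884253]), array([  0, 256, 640, 144]), np.int32(42662)) [ 0.84388943 -0.56354519  0.068     ]
w (array([292.18161683, 318.63233666]), array([273, 299,  39,  41]), np.int32(903)) [ 0.7594886  -0.56088412  0.068     ]
pred jar px wrist [388.0064721  157.79354398]
```

Emit:
{"api": "send_rows", "payload": {
  "increments": [
    {"gripper":-1,"linear":[0.01,0.02,0.0],"delta_rot":[0,0,-0.14]},
    {"gripper":-1,"linear":[0.02,0.04,0.0],"delta_rot":[0,0,-0.28]},
    {"gripper":-1,"linear":[0.03,0.06,0],"delta_rot":[0,0,-0.42]},
    {"gripper":-1,"linear":[0.04,0.08,0],"delta_rot":[0,0,-0.56]},
    {"gripper":-1,"linear":[0.05,0.1,0],"delta_rot":[0,0,-0.7]},
    {"gripper":-1,"linear":[0.06,0.12,0],"delta_rot":[0,0,-0.84]},
    {"gripper":-1,"linear":[0.07,0.14,0],"delta_rot":[0,0,-0.98]},
    {"gripper":-1,"linear":[0.08,0.15,0],"delta_rot":[0,0,-1.12]}
  ]
}}

```text
clock: 8.1
position: [0.6438, -0.2425, 0.3285]
ee_rot: [-0.002, 0.745, 0.667, -0.0]
contact_force: [0.8, -0.4, -0.1]
width: 0.0857
gripper_force: 0.0
```

Emit:
{"api": "send_rows", "payload": {
  "increments": [
    {"gripper":-1,"linear":[0.01,0.01,0.0],"delta_rot":[0,0,-0.14]},
    {"gripper":-1,"linear":[0.016,0.015,0.0],"delta_rot":[0,0,-0.28]},
    {"gripper":-1,"linear":[0.016,0.015,0],"delta_rot":[0,0,-0.42]},
    {"gripper":-1,"linear":[0.016,0.015,0],"delta_rot":[0,0,-0.451]},
    {"gripper":-1,"linear":[0.016,0.015,0],"delta_rot":[0,0,-0.451]}
  ]
}}

```text
clock: 8.6
position: [0.6595, -0.2293, 0.3283]
ee_rot: [-0.001, 0.874, 0.485, -0.001]
contact_force: [0.3, -0.3, -0.4]
width: 0.0852
gripper_force: 0.0
```

Emit:
{"api": "send_rows", "payload": {
  "increments": [
    {"gripper":-1,"linear":[0,0,0],"delta_rot":[-0.11,0.07,0]},
    {"gripper":-1,"linear":[0,0,-0.02],"delta_rot":[-0.22,0.14,0]},
    {"gripper":-1,"linear":[0,0,-0.05],"delta_rot":[-0.33,0.21,0]},
    {"gripper":-1,"linear":[0,0,-0.08],"delta_rot":[-0.44,0.28,0]},
    {"gripper":-1,"linear":[0,0,-0.1],"delta_rot":[-0.562,0.351,0]},
    {"gripper":-1,"linear":[0,0,-0.12],"delta_rot":[-0.562,0.351,0]},
    {"gripper":-1,"linear":[0,0,-0.12],"delta_rot":[-0.562,0.351,0]}
  ]
}}

```text
clock: 9.3
position: [0.6585, -0.2277, 0.2044]
ee_rot: [0.154, 0.825, 0.461, -0.288]
contact_force: [0.1, -0.0, -0.3]
width: 0.0853
gripper_force: 0.0
```

Run:
```python
from m import *
s=get_state(); print({k:np.round(v,3) for k,v in s.items() if k in("position","qpos","ee_rot","contact_force")}); q=s["ee_rot"]; print(R.from_quat([q[1],q[2],q[3],q[0]]).as_matrix().round(3))
im,K,Rc,c=cam("wrist"); cv2.imwrite("pics/w3.png",im); np.savez("w3.npz",im=im,K=K,Rc=Rc,c=c)
print("pred lid ctr",proj(K,Rc,c,[.605,-.317,.068]))
```

```text
{'qpos': array([-0.138,  0.646,  1.139, -0.598,  1.656,  0.454]), 'position': array([ 0.659, -0.228,  0.204]), 'ee_rot': array([ 0.154,  0.825,  0.461, -0.288]), 'contact_force': array([ 0.148, -0.003, -0.328])}
[[ 0.409  0.85  -0.333]
 [ 0.672 -0.527 -0.52 ]
 [-0.617 -0.011 -0.787]]
pred lid ctr [315.96348097 178.67864695]
```

View pics/w3.png

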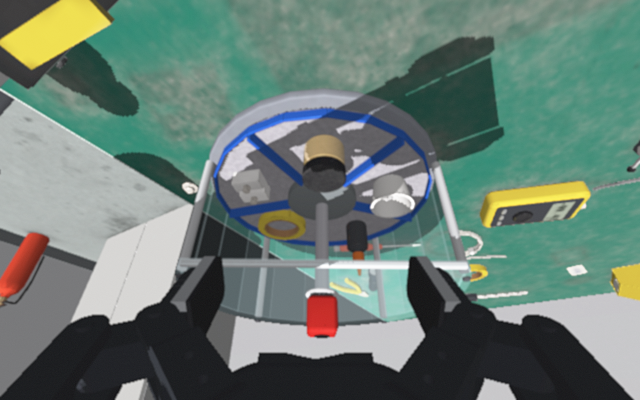

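The wrist view shows the jar standing in the compartment, lid at about (324,176) and amber body above it. It is centred between the dividers, in front of the knob (322,312).

Run:
```python
from m import *
w=np.load("w3.npz")
for b in blobs(w["im"],(290,130,360,215),lambda h,S,V:V<70,100): 
    print(b[:3]); m=b[3]; 
    for r in range(0,m.shape[0],4):
        cc=np.where(m[r])[0]; 
        if len(cc): print(130+r,cc.min()+290,cc.max()+290, end=" | ")
am=[b for b in blobs(w["im"],(290,130,360,215),lambda h,S,V:(h>8)&(h<28)&(S>70),60)]; print([b[:3] for b in am])
for uv in ((324.5,178),(324.5,175)): print(R_(w,uv,.068))
print(proj(w["K"],w["Rc"],w["c"],[.605+.0225*.848,-.317-.0225*.53,.068]))
```

```text
(array([322.77691562, 173.25703201]), array([303, 157,  43,  34]), np.int32(1031))
158 315 333 | 162 308 341 | 166 304 344 | 170 303 345 | 174 306 344 | 178 303 344 | 182 304 343 | 186 306 339 | 190 314 330 | [(array([323.78598248, 148.0350438 ]), array([304, 135,  40,  30]), np.int32(799))]
[ 0.61301537 -0.32053806  0.068     ]
[ 0.61542748 -0.31641635  0.068     ]
[338.02117312 178.92015204]
```

Emit:
{"api": "send_rows", "payload": {
  "increments": [
    {"gripper":-1,"linear":[-0.008,-0.015,-0.025],"delta_rot":[0,0,0]},
    {"gripper":-1,"linear":[-0.016,-0.03,-0.05],"delta_rot":[0,0,0]},
    {"gripper":-1,"linear":[-0.025,-0.048,-0.08],"delta_rot":[0,0,0]},
    {"gripper":-1,"linear":[-0.033,-0.063,-0.105],"delta_rot":[0,0,0]},
    {"gripper":-1,"linear":[-0.04,-0.077,-0.127],"delta_rot":[0,0,0]},
    {"gripper":-1,"linear":[-0.046,-0.089,-0.147],"delta_rot":[0,0,0]},
    {"gripper":-1,"linear":[-0.05,-0.098,-0.162],"delta_rot":[0,0,0]},
    {"gripper":-1,"linear":[-0.0525,-0.102,-0.168],"delta_rot":[0,0,0]}
  ]
}}

```text
clock: 10.15
position: [0.6066, -0.3338, 0.0432]
ee_rot: [0.158, 0.828, 0.458, -0.284]
contact_force: [0.2, 0.7, -0.6]
width: 0.0857
gripper_force: 0.0
```

Run:
```python
from m import *
s=get_state(); print(s["position"],s["contact_force"]); im,K,Rc,c=cam("wrist"); cv2.imwrite("pics/w4.png",im)
```

```text
[ 0.60662409 -0.33384808  0.04317874] [ 0.24165844  0.7022937  -0.60096472]
```

View pics/w4.png

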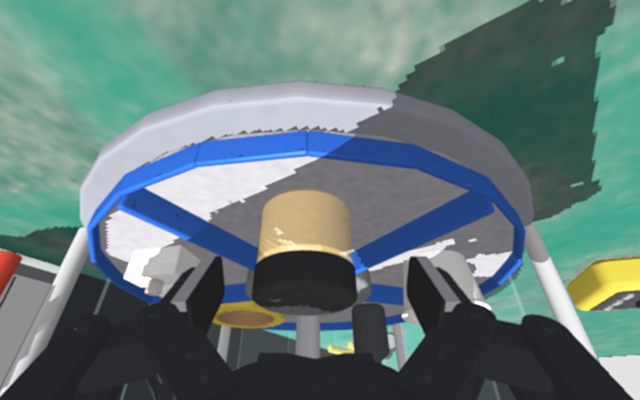

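The jar (306,250) is between the open fingers, about 5 mm left of their middle (318). I'll shift slightly and close.

Emit:
{"api": "send_rows", "payload": {
  "increments": [
    {"gripper":-1,"linear":[-0.004,0.003,0],"delta_rot":[0,0,0]},
    {"gripper":-1,"linear":[-0.004,0.003,0],"delta_rot":[0,0,0]},
    {"gripper":0.5,"linear":[-0.004,0.003,0],"delta_rot":[0,0,0]},
    {"gripper":0.5,"linear":[-0.004,0.003,0],"delta_rot":[0,0,0]},
    {"gripper":0.5,"linear":[-0.004,0.003,0],"delta_rot":[0,0,0]},
    {"gripper":0.5,"linear":[-0.004,0.003,0],"delta_rot":[0,0,0]},
    {"gripper":0.5,"linear":[-0.004,0.003,0],"delta_rot":[0,0,0]},
    {"gripper":0.5,"linear":[-0.004,0.003,0],"delta_rot":[0,0,0]}
  ],
  "newtons": 25
}}

```text
clock: 11.0
position: [0.6037, -0.3286, 0.0431]
ee_rot: [0.158, 0.827, 0.459, -0.284]
contact_force: [0.8, 2.7, 4.4]
width: 0.0445
gripper_force: 25.3
```

Emit:
{"api": "send_rows", "payload": {
  "increments": [
    {"gripper":0.5,"linear":[0.002,0.003,0.01],"delta_rot":[0,0,0]},
    {"gripper":0.5,"linear":[0.007,0.01,0.025],"delta_rot":[0,0,0]},
    {"gripper":0.5,"linear":[0.015,0.023,0.045],"delta_rot":[0,0,0]},
    {"gripper":0.5,"linear":[0.025,0.04,0.07],"delta_rot":[0,0,0]},
    {"gripper":0.5,"linear":[0.037,0.058,0.095],"delta_rot":[0,0,0]},
    {"gripper":0.5,"linear":[0.05,0.078,0.125],"delta_rot":[0,0,0]},
    {"gripper":0.5,"linear":[0.06,0.094,0.155],"delta_rot":[0,0,0]},
    {"gripper":0.5,"linear":[0.067,0.105,0.185],"delta_rot":[0,0,0]}
  ]
}}

```text
clock: 11.8
position: [0.6708, -0.2221, 0.2281]
ee_rot: [0.157, 0.827, 0.459, -0.284]
contact_force: [-0.4, 0.3, -0.1]
width: 0.0442
gripper_force: 25.7
```

Run:
```python
from m import *
s=get_state(); print({k:np.round(v,3) for k,v in s.items() if k in("position","qpos","ee_rot","width","gripper_force")})
q=s["ee_rot"]; R0=R.from_quat([q[1],q[2],q[3],q[0]])
im,K,Rc,c=cam("wrist"); cv2.imwrite("pics/w5.png",im)
# target at tray
c2=np.array([.466,.3235]); ty=np.array([-.28,.96]); tgt=c2+.035*ty; print("jar tgt",tgt)
th=np.radians(38); bb=np.radians(np.degrees(np.arctan2(ty[1],ty[0]))+90); print(np.degrees(bb))
d=np.array([-np.sin(th)*np.cos(bb),-np.sin(th)*np.sin(bb),-np.cos(th)]); y=np.array([ty[0],ty[1],0])/np.linalg.norm(ty)
R1=R.from_matrix(np.column_stack([np.cross(y,d),y,d])); rv=(R1*R0.inv()).as_rotvec(); print("R1",R1.as_matrix().round(3),"rv",rv,np.degrees(np.linalg.norm(rv)),"TCP offset from G",(.019*d).round(4))
```

```text
{'qpos': array([-0.129,  0.648,  1.075, -0.599,  1.705,  0.433]), 'position': array([ 0.671, -0.222,  0.228]), 'ee_rot': array([ 0.157,  0.827,  0.459, -0.284]), 'gripper_force': np.float64(25.701), 'width': np.float64(0.044)}
jar tgt [0.4562 0.3571]
196.26020470831196
R1 [[-0.756 -0.28   0.591]
 [-0.221  0.96   0.172]
 [-0.616  0.    -0.788]] rv [-6.65174711e-04 -2.45106496e-03  2.41145177e+00] 138.16608578458073 TCP offset from G [ 0.0112  0.0033 -0.015 ]
```

Emit:
{"api": "send_rows", "payload": {
  "increments": [
    {"gripper":0.5,"linear":[-0.02,0,0.01],"delta_rot":[0,0,0.1]},
    {"gripper":0.5,"linear":[-0.045,0,0.02],"delta_rot":[0,0,0.24]},
    {"gripper":0.5,"linear":[-0.07,0,0.03],"delta_rot":[0,0,0.38]},
    {"gripper":0.5,"linear":[-0.095,0,0.03],"delta_rot":[0,0,0.52]},
    {"gripper":0.5,"linear":[-0.12,0,0.03],"delta_rot":[0,0,0.66]},
    {"gripper":0.5,"linear":[-0.145,0,0.03],"delta_rot":[0,0,0.8]},
    {"gripper":0.5,"linear":[-0.17,0.01,0.03],"delta_rot":[0,0,0.94]},
    {"gripper":0.5,"linear":[-0.19,0.03,0.03],"delta_rot":[0,0,1.07]}
  ]
}}

```text
clock: 12.65
position: [0.4774, -0.1935, 0.2567]
ee_rot: [0.28, 0.476, 0.817, -0.164]
contact_force: [0.8, 0.4, -0.3]
width: 0.0444
gripper_force: 25.8
```

Emit:
{"api": "send_rows", "payload": {
  "increments": [
    {"gripper":0.5,"linear":[-0.01,0.03,0],"delta_rot":[0,0,0.13]},
    {"gripper":0.5,"linear":[-0.01,0.06,0],"delta_rot":[0,0,0.26]},
    {"gripper":0.5,"linear":[-0.01,0.1,0],"delta_rot":[0,0,0.39]},
    {"gripper":0.5,"linear":[-0.01,0.14,0],"delta_rot":[0,0,0.52]},
    {"gripper":0.5,"linear":[-0.01,0.18,0],"delta_rot":[0,0,0.65]},
    {"gripper":0.5,"linear":[-0.01,0.22,0],"delta_rot":[0,0,0.78]},
    {"gripper":0.5,"linear":[-0.01,0.26,0],"delta_rot":[0,0,0.91]},
    {"gripper":0.5,"linear":[-0.01,0.3,0],"delta_rot":[0,0,1.04]}
  ]
}}

```text
clock: 13.45
position: [0.4688, 0.1076, 0.257]
ee_rot: [0.325, 0.006, 0.946, -0.003]
contact_force: [0.4, 0.3, -1.7]
width: 0.0442
gripper_force: 25.9
```

Emit:
{"api": "send_rows", "payload": {
  "increments": [
    {"gripper":0.5,"linear":[-0.01,0.04,0],"delta_rot":[0,0,0.12]},
    {"gripper":0.5,"linear":[-0.01,0.08,0],"delta_rot":[0,0,0.22]},
    {"gripper":0.5,"linear":[-0.01,0.12,0],"delta_rot":[0,0,0.301]},
    {"gripper":0.5,"linear":[-0.01,0.16,0],"delta_rot":[0,0,0.301]},
    {"gripper":0.5,"linear":[-0.005,0.19,0],"delta_rot":[0,0,0.301]},
    {"gripper":0.5,"linear":[-0.003,0.21,0],"delta_rot":[0,0,0.301]},
    {"gripper":0.5,"linear":[-0.003,0.21,0],"delta_rot":[0,0,0.301]}
  ]
}}

```text
clock: 14.15
position: [0.4672, 0.3185, 0.2572]
ee_rot: [0.322, -0.135, 0.936, 0.046]
contact_force: [0.3, -0.1, -1.0]
width: 0.0446
gripper_force: 25.9
```

Run:
```python
from m import *
s=get_state(); print({k:np.round(v,3) for k,v in s.items() if k in("position","qpos","ee_rot","width","gripper_force")})
im,K,Rc,c=cam("wrist"); cv2.imwrite("pics/w6.png",im); np.savez("w6.npz",im=im,K=K,Rc=Rc,c=c)
```

```text
{'qpos': array([ 0.597, -0.017,  1.994, -0.366,  0.557, -1.008]), 'position': array([0.467, 0.319, 0.257]), 'ee_rot': array([ 0.322, -0.135,  0.936,  0.046]), 'gripper_force': np.float64(25.897), 'width': np.float64(0.045)}
```

View pics/w6.png

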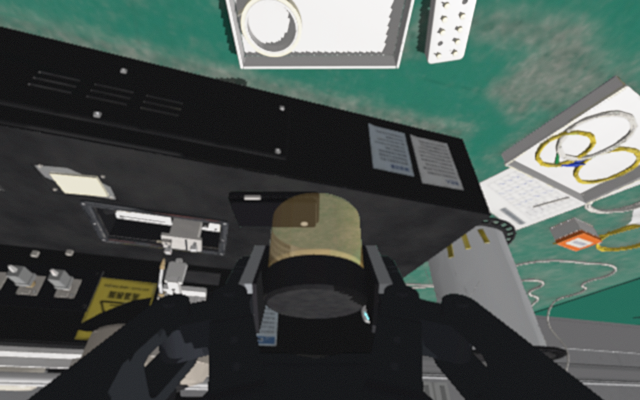

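The wrist view shows the jar upright in the grip. The tray's far wall corners are at (243,68) and (400,68), the tape at (270,25), and the rack to the right at (450,30).

Run:
```python
from m import *
np.set_printoptions(precision=4,suppress=True)
w=np.load("w6.npz"); wh=[b for b in blobs(w["im"],(215,0,425,80),lambda h,S,V:(S<50)&(V>120),800)]
for b in wh:
    m=b[3]; print(b[:3]); 
    for r in (10,30,50,60,66,70):
        cc=np.where(m[r])[0]; 
        if len(cc): print(r,cc.min()+215,cc.max()+215)
A=R_(w,(243,69),.022);B=R_(w,(400,69),.022); print(A,B,np.linalg.norm(B-A))
y=(B-A)/np.linalg.norm(B-A); x=np.array([y[1],-y[0],0]); ctr=(A+B)/2-x*.0425; print("y",y,"ctr",ctr,"tgt .035",ctr+.035*y)
print("tape",R_(w,(270,27),.015))
```

```text
(array([314.67  ,  33.4477]), array([225,   0, 190,  70]), np.int32(10758))
10 228 412
30 232 408
50 236 403
60 238 400
66 240 399
[0.5305 0.2564 0.022 ] [0.484  0.4136 0.022 ] 0.16394331170912477
y [-0.2832  0.9591  0.    ] ctr [0.4665 0.3229 0.022 ] tgt .035 [0.4566 0.3565 0.022 ]
tape [0.4837 0.2762 0.015 ]
```

Emit:
{"api": "send_rows", "payload": {
  "increments": [
    {"gripper":0.5,"linear":[0,0.02,-0.02],"delta_rot":[0,0,0]},
    {"gripper":0.5,"linear":[0,0.041,-0.04],"delta_rot":[0,0,0]},
    {"gripper":0.5,"linear":[0,0.041,-0.08],"delta_rot":[0,0,0]},
    {"gripper":0.5,"linear":[0,0.041,-0.12],"delta_rot":[0,0,0]},
    {"gripper":0.5,"linear":[0,0.041,-0.155],"delta_rot":[0,0,0]},
    {"gripper":0.5,"linear":[0,0.041,-0.185],"delta_rot":[0,0,0]},
    {"gripper":0.5,"linear":[0,0.041,-0.205],"delta_rot":[0,0,0]},
    {"gripper":0.5,"linear":[0,0.041,-0.215],"delta_rot":[0,0,0]}
  ]
}}

```text
clock: 15.0
position: [0.4741, 0.362, 0.0701]
ee_rot: [0.298, -0.134, 0.944, 0.041]
contact_force: [1.0, -0.4, -0.6]
width: 0.0445
gripper_force: 25.9
```

Emit:
{"api": "send_rows", "payload": {
  "increments": [
    {"gripper":0.5,"linear":[0,0,-0.005],"delta_rot":[0,0,0]},
    {"gripper":0.5,"linear":[0,0,-0.01],"delta_rot":[0,0,0]},
    {"gripper":0.5,"linear":[0,0,-0.014],"delta_rot":[0,0,0]},
    {"gripper":0.5,"linear":[0,0,-0.016],"delta_rot":[0,0,0]},
    {"gripper":0.5,"linear":[0,0,-0.016],"delta_rot":[0,0,0]}
  ]
}}

```text
clock: 15.5
position: [0.4751, 0.3647, 0.0619]
ee_rot: [0.292, -0.134, 0.946, 0.041]
contact_force: [0.2, 0.3, -0.5]
width: 0.0445
gripper_force: 25.9
```

Emit:
{"api": "send_rows", "payload": {
  "increments": [
    {"gripper":0.5,"linear":[0,0,0.03],"delta_rot":[0,0,0]},
    {"gripper":0.5,"linear":[0,0,0.06],"delta_rot":[0,0,0]},
    {"gripper":0.5,"linear":[0,0,0.1],"delta_rot":[0,0,0]},
    {"gripper":0.5,"linear":[0,0,0.1],"delta_rot":[0,0,0]}
  ]
}}

```text
clock: 15.9
position: [0.4776, 0.3677, 0.1687]
ee_rot: [0.297, -0.133, 0.945, 0.045]
contact_force: [0.7, 1.2, 0.0]
width: 0.0446
gripper_force: 26.0
```

```bash
cat > tgt.py <<'E'
from m import *
import sys
def plan(bdeg,th=38,flip=False):
    s=get_state(); q=s["ee_rot"]; R0=R.from_quat([q[1],q[2],q[3],q[0]]); th=np.radians(th); b=np.radians(bdeg)
    d=np.array([-np.sin(th)*np.cos(b),-np.sin(th)*np.sin(b),-np.cos(th)]); y=np.array([np.sin(b),-np.cos(b),0])
    R1=R.from_matrix(np.column_stack([np.cross(y,d),y,d]))
    print("pos",s["position"].round(4) if hasattr(s["position"],"round") else s["position"],"qpos",np.round(s["qpos"],3)); print("rv",(R1*R0.inv()).as_rotvec().round(3)); return d
if __name__=="__main__": plan(float(sys.argv[1]))
E
python3 tgt.py 155
```

```text
pos [0.4776 0.3677 0.1687] qpos [ 0.67   0.157  2.025 -0.526  0.437 -0.761]
rv [-0.009 -0.054 -0.718]
```

Emit:
{"api": "send_rows", "payload": {
  "increments": [
    {"gripper":0.5,"linear":[-0.002,-0.004,0],"delta_rot":[0,-0.01,-0.14]},
    {"gripper":0.5,"linear":[-0.004,-0.008,0],"delta_rot":[0,-0.02,-0.28]},
    {"gripper":0.5,"linear":[-0.006,-0.011,0],"delta_rot":[0,-0.03,-0.42]},
    {"gripper":0.5,"linear":[-0.008,-0.014,0],"delta_rot":[-0.005,-0.04,-0.56]},
    {"gripper":0.5,"linear":[-0.011,-0.016,0],"delta_rot":[-0.009,-0.054,-0.7]},
    {"gripper":0.5,"linear":[-0.011,-0.016,0],"delta_rot":[-0.009,-0.054,-0.718]},
    {"gripper":0.5,"linear":[-0.011,-0.016,-0.03],"delta_rot":[-0.009,-0.054,-0.718]},
    {"gripper":0.5,"linear":[-0.011,-0.016,-0.06],"delta_rot":[-0.009,-0.054,-0.718]}
  ]
}}

```text
clock: 16.7
position: [0.4643, 0.3499, 0.1012]
ee_rot: [0.313, 0.205, 0.925, -0.071]
contact_force: [0.8, -0.3, -0.9]
width: 0.0444
gripper_force: 26.0
```

```bash
python3 tgt.py 155
```

```text
pos [0.4643 0.3499 0.1012] qpos [ 0.9    0.393  1.915 -0.874  0.88   0.358]
rv [-0.002 -0.011  0.   ]
```

Good, j5 now has margin. I'll lower to TCP z ≈ 0.030, then settle.

Emit:
{"api": "send_rows", "payload": {
  "increments": [
    {"gripper":0.5,"linear":[0.001,0.001,-0.02],"delta_rot":[-0.002,-0.011,0]},
    {"gripper":0.5,"linear":[0.002,0.002,-0.04],"delta_rot":[-0.002,-0.011,0]},
    {"gripper":0.5,"linear":[0.002,0.002,-0.055],"delta_rot":[-0.002,-0.011,0]},
    {"gripper":0.5,"linear":[0.002,0.002,-0.065],"delta_rot":[-0.002,-0.011,0]},
    {"gripper":0.5,"linear":[0.002,0.002,-0.07],"delta_rot":[-0.002,-0.011,0]},
    {"gripper":0.5,"linear":[0.002,0.002,-0.07],"delta_rot":[-0.002,-0.011,0]}
  ]
}}

```text
clock: 17.3
position: [0.4658, 0.3504, 0.031]
ee_rot: [0.317, 0.204, 0.923, -0.072]
contact_force: [-0.3, 0.5, -0.5]
width: 0.0443
gripper_force: 26.0
```

```bash
python3 tgt.py 155
python3 - <<'E'
from h import *
im,K,Rc,c=cam("wrist"); cv2.imwrite("pics/w7.png",im); np.savez("w7.npz",im=im,K=K,Rc=Rc,c=c)
E
```

```text
pos [0.4658 0.3504 0.031 ] qpos [ 0.904  0.503  1.98  -1.013  0.785  0.559]
rv [ 0.004 -0.002  0.001]
```

View pics/w7.png

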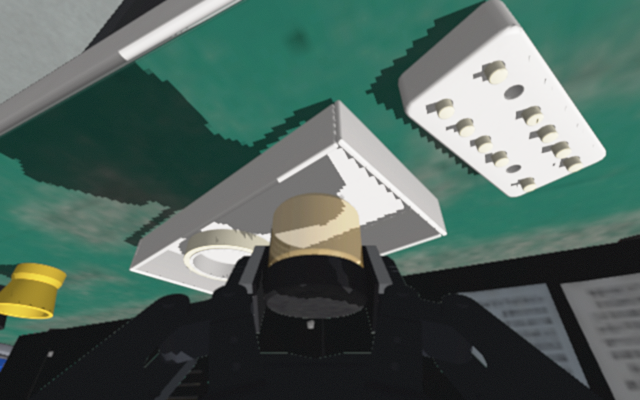

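The jar (316,240) hangs just above the tray floor, right of and clear of the tape (220,255). Lowering until contact.

Emit:
{"api": "send_rows", "payload": {
  "increments": [
    {"gripper":0.5,"linear":[0,0,-0.003],"delta_rot":[0,0,0]},
    {"gripper":0.5,"linear":[0,0,-0.005],"delta_rot":[0,0,0]},
    {"gripper":0.5,"linear":[0,0,-0.007],"delta_rot":[0,0,0]},
    {"gripper":0.5,"linear":[0,0,-0.007],"delta_rot":[0,0,0]}
  ]
}}

```text
clock: 17.75
position: [0.466, 0.3505, 0.0244]
ee_rot: [0.317, 0.205, 0.923, -0.072]
contact_force: [0.8, -0.3, -0.6]
width: 0.0443
gripper_force: 26.0
```

Emit:
{"api": "send_rows", "payload": {
  "increments": [
    {"gripper":0.5,"linear":[0,0,-0.001],"delta_rot":[0,0,0]},
    {"gripper":0.5,"linear":[0,0,-0.002],"delta_rot":[0,0,0]},
    {"gripper":0.5,"linear":[0,0,-0.002],"delta_rot":[0,0,0]}
  ]
}}

```text
clock: 18.05
position: [0.4663, 0.3506, 0.0235]
ee_rot: [0.318, 0.205, 0.923, -0.072]
contact_force: [-2.4, 0.8, 4.8]
width: 0.0445
gripper_force: 26.5
```

Emit:
{"api": "send_rows", "payload": {
  "increments": [
    {"gripper":0.1,"linear":[0,0,0],"delta_rot":[0,0,0]},
    {"gripper":-0.3,"linear":[0,0,0],"delta_rot":[0,0,0]},
    {"gripper":-0.3,"linear":[0,0,0],"delta_rot":[0,0,0]},
    {"gripper":-0.3,"linear":[-0.006,0.003,0.008],"delta_rot":[0,0,0]},
    {"gripper":-0.3,"linear":[-0.017,0.008,0.024],"delta_rot":[0,0,0]},
    {"gripper":-0.3,"linear":[-0.034,0.016,0.047],"delta_rot":[0,0,0]},
    {"gripper":-0.3,"linear":[-0.05,0.023,0.08],"delta_rot":[0,0,0]},
    {"gripper":-0.3,"linear":[-0.05,0.023,0.12],"delta_rot":[0,0,0]}
  ]
}}

```text
clock: 18.85
position: [0.4135, 0.3739, 0.1425]
ee_rot: [0.316, 0.203, 0.924, -0.073]
contact_force: [0.7, 0.7, 0.7]
width: 0.0556
gripper_force: 0.0
```

```bash
python3 tgt.py 150
python3 - <<'E'
from m import *
im,K,Rc,c=cam("wrist"); im2,K2,Rc2,c2=cam("scene"); im3,K3,Rc3,c3=cam("top")
o=np.zeros((560,800,3),np.uint8); o[:400,:640]=im; o[400:560,:320]=cv2.resize(im3[190:245,190:300],(320,160)); 
cv2.imwrite("pics/w8.png",o); np.savez("top2.npz",im=im3,K=K3,Rc=Rc3,c=c3); np.savez("scene2.npz",im=im2,K=K2,Rc=Rc2,c=c2)
E
```

```text
pos [0.4135 0.3739 0.1425] qpos [ 1.013  0.339  1.874 -0.801  1.013  0.344]
rv [ 0.004 -0.006 -0.089]
```

View pics/w8.png

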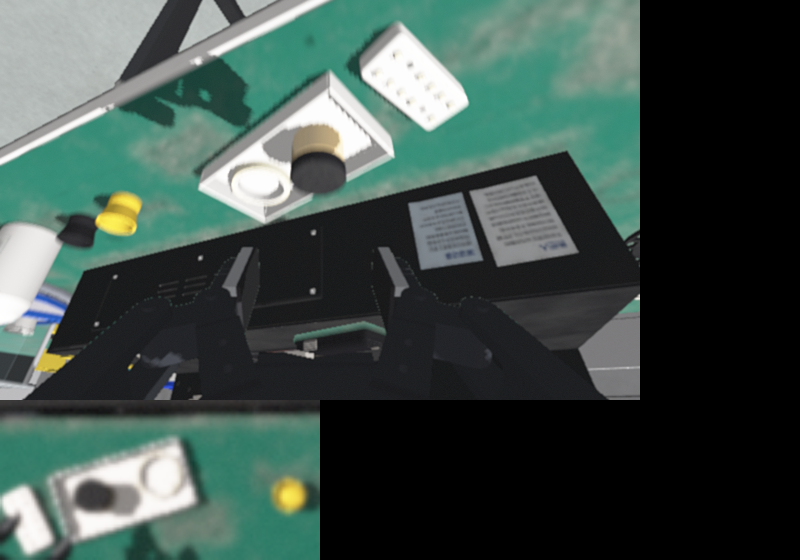

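The jar stands upright on the tray floor, clear of the tape (top inset: jar at 95,493, tape at 162,477), and tray and rack are unmoved. The loupe (78,230) stands between the yellow cup and the bottle. Now I go to it.

```bash
python3 -c "
from tgt import *
plan(120,33)"
```

```text
pos [0.4163 0.3755 0.1457] qpos [ 1.011  0.336  1.87  -0.805  1.011  0.348]
rv [ 0.057  0.068 -0.61 ]
```

Emit:
{"api": "send_rows", "payload": {
  "increments": [
    {"gripper":-0.4,"linear":[0,-0.02,0.01],"delta_rot":[0.01,0.012,-0.1]},
    {"gripper":-0.4,"linear":[0,-0.05,0.02],"delta_rot":[0.02,0.023,-0.21]},
    {"gripper":-0.4,"linear":[0,-0.09,0.03],"delta_rot":[0.03,0.035,-0.32]},
    {"gripper":-0.4,"linear":[0,-0.13,0.03],"delta_rot":[0.04,0.048,-0.43]},
    {"gripper":-0.4,"linear":[0,-0.17,0.03],"delta_rot":[0.05,0.06,-0.53]},
    {"gripper":-0.4,"linear":[0,-0.21,0.03],"delta_rot":[0.057,0.068,-0.61]},
    {"gripper":-0.4,"linear":[0,-0.245,0.03],"delta_rot":[0.057,0.068,-0.61]},
    {"gripper":-0.4,"linear":[0,-0.265,0.025],"delta_rot":[0.057,0.068,-0.61]}
  ]
}}

```text
clock: 19.8
position: [0.4149, 0.1058, 0.1668]
ee_rot: [0.243, 0.479, 0.83, -0.146]
contact_force: [-0.0, -0.1, -0.5]
width: 0.0596
gripper_force: 0.0
```

Run:
```python
from tgt import *
plan(120,33)
im,K,Rc,c=cam("wrist"); cv2.imwrite("pics/w9.png",im)
C=np.array([.460,.030]); p=proj(K,Rc,c,[*C,.032]); print("pred",p)
ring=lambda C,r,z:np.array([proj(K,Rc,c,[C[0]+r*np.cos(a),C[1]+r*np.sin(a),z]) for a in np.linspace(0,6.28,73)])
P=ring(C,.0195,.032); print("pred ring",P.min(0),P.max(0))
x0,y0=(p-60).astype(int)
for b in blobs(im,(max(x0,0),max(y0,0),x0+120,min(y0+120,400)),lambda h,S,V:(V<60),150):
    print(b[:3]); m=b[3]
    for r in range(0,m.shape[0],4):
        cc=np.where(m[r])[0]
        if len(cc): print(max(y0,0)+r,cc.min()+x0,cc.max()+x0,end=" | ")
```

```text
pos [0.4149 0.1058 0.1668] qpos [ 0.555  0.164  2.    -0.653  1.108  0.37 ]
rv [ 0.005 -0.009  0.003]
pred [317.76153676 183.05663192]
pred ring [298.04585352 168.85075725] [337.51020572 195.95558484]
(array([317.20466321, 164.8626943 ]), array([303, 153,  32,  33]), np.int32(386))
155 311 328 | 159 307 312 | 163 307 330 | 167 306 333 | 171 306 334 | 175 304 305 | 179 304 307 | 183 305 306 | (array([328.95652174, 182.9173913 ]), array([312, 174,  26,  20]), np.int32(230))
175 312 331 | 179 321 336 | 183 325 337 | 187 324 336 | 191 326 333 | (array([364.90208333, 232.27083333]), array([343, 214,  34,  29]), np.int32(480))
215 374 376 | 219 370 376 | 223 365 376 | 227 360 376 | 231 356 376 | 235 351 376 | 239 347 376 |
```

Run:
```python
from m import *
im=cv2.imread("pics/w9.png")
for b in blobs(im,(285,140,350,205),lambda h,S,V:~((h>60)&(h<95)&(S>70))&(V<140),150):
    print(b[:3]); m=b[3]
    for r in range(0,m.shape[0],3):
        cc=np.where(m[r])[0]
        if len(cc): print(140+r,cc.min()+285,cc.max()+285,end=" | ")
g=cv2.cvtColor(im,cv2.COLOR_BGR2GRAY); print(); print(g[150:202:4,290:346:3])
```

```text
(array([316.48387097, 174.73601053]), array([285, 152,  55,  45]), np.int32(1519))
152 319 323 | 155 311 331 | 158 308 333 | 161 307 334 | 164 289 334 | 167 286 334 | 170 285 334 | 173 292 335 | 176 292 336 | 179 294 338 | 182 299 339 | 185 301 339 | 188 303 337 | 191 305 335 | 194 309 331 | 
[[ 65  67  84 130 136 138 138 143 146 145 140 140 146 148 138 129 131 135
  144]
 [ 74  70  84 138 140 137 139  93  47  47  51  53  56  77 124 139 143 145
  144]
 [ 71  69 105 140 140 127  44  46  56  62  65  67  68  64  57 124 148 150
  147]
 [ 78  80 144 146 117  64  43  49  40  40  43  46  47  59  65  89 153 146
  137]
 [ 75  75  80  78  80  68  34  33  37  43  42  44  47  46  49  87 147 140
  136]
 [130  79  75  77  77  73  32  34  43  54  61  62  56  49  46  89 144 139
  140]
 [146  71  73  74  72  47  66  65  87 158 174 164 114  48  73  67 125 139
  139]
 [153 119  75  76  68  57  57  62  64  56  55  52  51  48  36  50  94 138
  138]
 [149 163 167 101  69  54  60  63  64  65  62  58  54  49  43  33  75 128
  130]
 [156 160 158 157 112  58  60  61  64  64  61  58  53  50  44  34  80 131
  125]
 [156 165 161 146 147  96  62  63  62  65  61  58  56  51  41  67 126 134
  134]
 [159 153 148 143 141 146 139  95  71  64  62  61  60  71 116 136 136 139
  139]
 [222 160 164 162 157 159 160 159 149 145 141 138 139 138 135 135 138 139
  143]]
```

Emit:
{"api": "send_rows", "payload": {
  "increments": [
    {"gripper":-0.4,"linear":[0.01,-0.016,-0.03],"delta_rot":[0.005,-0.009,0.003]},
    {"gripper":-0.4,"linear":[0.02,-0.032,-0.06],"delta_rot":[0.005,-0.009,0.003]},
    {"gripper":-0.4,"linear":[0.03,-0.047,-0.09],"delta_rot":[0.005,-0.009,0.003]},
    {"gripper":-0.4,"linear":[0.038,-0.061,-0.115],"delta_rot":[0.005,-0.009,0.003]},
    {"gripper":-0.4,"linear":[0.044,-0.07,-0.133],"delta_rot":[0.005,-0.009,0.003]},
    {"gripper":-0.4,"linear":[0.047,-0.075,-0.143],"delta_rot":[0.005,-0.009,0.003]},
    {"gripper":-0.4,"linear":[0.047,-0.075,-0.143],"delta_rot":[0.005,-0.009,0.003]}
  ]
}}

```text
clock: 20.55
position: [0.4616, 0.0328, 0.0224]
ee_rot: [0.245, 0.479, 0.831, -0.142]
contact_force: [-0.2, 0.2, 0.0]
width: 0.0593
gripper_force: 0.0
```

Run:
```python
from tgt import *
plan(120,33)
im,K,Rc,c=cam("wrist"); cv2.imwrite("pics/w10.png",im); p=proj(K,Rc,c,[.462,.031,.032]); print(p)
g=cv2.cvtColor(im,cv2.COLOR_BGR2GRAY); r=int(p[1])
for rr in (r-40,r-20,r,r+15): print(rr,g[rr,200:440:6])
```

```text
pos [0.4616 0.0328 0.0224] qpos [ 0.345  0.393  2.196 -0.979  0.7    0.637]
rv [-0.001 -0.002 -0.002]
[313.94786482 278.74325251]
238 [ 69  71  70  73  74  70  67  70  68  69  74  70  70  72  73  34  35  35
  34  33  32  34  32  30  30  68  66  65  64 132 135 131 131 136 131 133
 135 135 135 133]
258 [ 65  69  71  72  70  65 115 107  31 106 150 161 147 155  48  35  34  33
  35  35  38  33  34  35  33  87 125 114 114 114  29  39 113 116  99 134
 140 141 147 148]
278 [137 110  36  36 114 115  29  31  31 109 253 235 121  66  30  42  60  60
  63  61  58  53  49  45  32  32  89 131 132 131  30  30  32 112 114  84
  37 133 146 146]
293 [ 36  38  37  37 139  67  31  28  30 255 251 251 249 246 238 136 125  90
  78  72  75  79  92 127 132 131 133 144 156 161  25  30  29  40 142  33
  36  38  36  37]
```

Emit:
{"api": "send_rows", "payload": {
  "increments": [
    {"gripper":-0.4,"linear":[0.002,-0.004,-0.007],"delta_rot":[0,0,0]},
    {"gripper":-0.4,"linear":[0.004,-0.008,-0.013],"delta_rot":[0,0,0]},
    {"gripper":-0.4,"linear":[0.004,-0.008,-0.014],"delta_rot":[0,0,0]},
    {"gripper":0.6,"linear":[0.004,-0.008,-0.014],"delta_rot":[0,0,0]},
    {"gripper":0.6,"linear":[0.004,-0.008,-0.014],"delta_rot":[0,0,0]},
    {"gripper":0.6,"linear":[0.004,-0.008,-0.014],"delta_rot":[0,0,0]},
    {"gripper":0.6,"linear":[0.004,-0.008,-0.014],"delta_rot":[0,0,0]},
    {"gripper":0.6,"linear":[0.004,-0.008,-0.014],"delta_rot":[0,0,0]}
  ],
  "newtons": 22
}}

```text
clock: 21.4
position: [0.4671, 0.0256, 0.0108]
ee_rot: [0.247, 0.479, 0.831, -0.14]
contact_force: [-1.7, 1.0, 3.0]
width: 0.0366
gripper_force: 22.2
```

Emit:
{"api": "send_rows", "payload": {
  "increments": [
    {"gripper":0.6,"linear":[0,0,0.008],"delta_rot":[0,0,0]},
    {"gripper":0.6,"linear":[0,0.005,0.025],"delta_rot":[0,0,0]},
    {"gripper":0.6,"linear":[-0.005,0.012,0.05],"delta_rot":[0,0,0]},
    {"gripper":0.6,"linear":[-0.015,0.02,0.085],"delta_rot":[0,0,0]},
    {"gripper":0.6,"linear":[-0.025,0.03,0.12],"delta_rot":[0,0,0]},
    {"gripper":0.6,"linear":[-0.03,0.03,0.16],"delta_rot":[0,0,0]},
    {"gripper":0.6,"linear":[-0.03,0.03,0.2],"delta_rot":[0,0,0]},
    {"gripper":0.6,"linear":[-0.03,0.03,0.23],"delta_rot":[0,0,0]}
  ]
}}

```text
clock: 22.2
position: [0.437, 0.056, 0.243]
ee_rot: [0.247, 0.479, 0.831, -0.139]
contact_force: [0.5, 0.2, -0.3]
width: 0.0364
gripper_force: 22.1
```

Run:
```python
from tgt import *
plan(120,33); plan(58,33)
im,K,Rc,c=cam("wrist"); cv2.imwrite("pics/w11.png",im)
s=get_state(); print(s["width"],s["gripper_force"]); q=s["ee_rot"]; Rt=R.from_quat([q[1],q[2],q[3],q[0]]).as_matrix(); print(Rt.round(3))
# expected loupe top if gripped upright as planned (bottom .0108 below TCP)
P=np.array(s["position"])
for off in (.006,.011,.015):
    ctr=P+[off*np.cos(np.radians(120)),off*np.sin(np.radians(120)),.032-.0108]
    ring=np.array([proj(K,Rc,c,ctr+.0195*np.array([np.cos(a),np.sin(a),0])) for a in np.linspace(0,6.28,73)]); print(off,ring.min(0),ring.max(0))
g=cv2.cvtColor(im,cv2.COLOR_BGR2GRAY); print(g[200:340:5,316])
```

```text
pos [0.437 0.056 0.243] qpos [ 0.421  0.052  1.911 -0.624  1.182  0.14 ]
rv [-0.003  0.005 -0.004]
pos [0.437 0.056 0.243] qpos [ 0.421  0.052  1.911 -0.624  1.182  0.14 ]
rv [-0.     0.006 -1.086]
0.036704341555791595 22.140124181751162
[[-0.415  0.864  0.286]
 [ 0.727  0.504 -0.467]
 [-0.547  0.014 -0.837]]
0.006 [276.19710181 286.88278074] [366.87914354 321.96148305]
0.011 [275.11113214 281.08776893] [368.47147044 318.26289072]
0.015 [274.19526425 276.17072749] [369.81490713 315.16196559]
[154 163 162 133  57  50  43  42  40  38  40  39  40  39  41  46  41  53
  68  66  65  69 170 222 210 142 173 162]
```

Run:
```python
from h import *
import cv2
im=cv2.imread("pics/w10.png"); g=cv2.cvtColor(im,cv2.COLOR_BGR2GRAY); print("w10",[(r,int(g[r,316])) for r in range(210,320,4)])
im=cv2.imread("pics/w11.png"); g=cv2.cvtColor(im,cv2.COLOR_BGR2GRAY); print("w11",[(r,int(g[r,316])) for r in range(206,330,4)])
d=optics.get_image("wrist"); K=np.array(d["K"]); T=np.array(d["T_tool_cam"])
def pr(P,q,pts):
    Rt=R.from_quat([q[1],q[2],q[3],q[0]]).as_matrix(); Rc=Rt@T[:3,:3]; c=Rt@T[:3,3]+P
    return np.array([proj(K,Rc,c,p) for p in pts])
def rg(C,r): return [np.array(C)+r*np.array([np.cos(a),np.sin(a),0]) for a in np.linspace(0,6.28,73)]
P=np.array([.4616,.0328,.0224]);q=[.245,.479,.831,-.142]
for C,r in (([.462,.031,.032],.0195),([.462,.031,0],.0165)): A=pr(P,q,rg(C,r)); print("w10 pred rows",A[:,1].min(),A[:,1].max())
P=np.array([.437,.056,.243]);q=[.247,.479,.831,-.139]; off=np.array([.462,.031,0])-[.4671,.0256,.0108]
for z,r in ((.032,.0195),(0,.0165)): A=pr(P,q,rg(P+off+[0,0,z],r)); print("w11 pred rows",A[:,1].min(),A[:,1].max())
```

```text
w10 [(210, 36), (214, 36), (218, 36), (222, 39), (226, 37), (230, 34), (234, 33), (238, 34), (242, 35), (246, 33), (250, 34), (254, 34), (258, 39), (262, 38), (266, 39), (270, 60), (274, 60), (278, 59), (282, 59), (286, 61), (290, 60), (294, 88), (298, 139), (302, 140), (306, 141), (310, 133), (314, 138), (318, 143)]
w11 [(206, 161), (210, 162), (214, 167), (218, 58), (222, 57), (226, 46), (230, 43), (234, 44), (238, 42), (242, 40), (246, 39), (250, 40), (254, 39), (258, 40), (262, 39), (266, 38), (270, 41), (274, 48), (278, 43), (282, 44), (286, 56), (290, 68), (294, 67), (298, 67), (302, 68), (306, 67), (310, 170), (314, 221), (318, 239), (322, 99), (326, 196)]
w10 pred rows 258.4108227207029 295.4250498904061
w10 pred rows 205.63999524833395 241.0875304918695
w11 pred rows 273.2215000976025 310.7868877195178
w11 pred rows 212.85965760554078 250.2053535033836
```

Emit:
{"api": "send_rows", "payload": {
  "increments": [
    {"gripper":0.6,"linear":[0.0,-0.02,0.01],"delta_rot":[0,0.006,-0.1]},
    {"gripper":0.6,"linear":[0.01,-0.05,0.02],"delta_rot":[0,0.006,-0.24]},
    {"gripper":0.6,"linear":[0.015,-0.085,0.02],"delta_rot":[0,0.006,-0.38]},
    {"gripper":0.6,"linear":[0.02,-0.12,0.02],"delta_rot":[0,0.006,-0.52]},
    {"gripper":0.6,"linear":[0.025,-0.155,0.02],"delta_rot":[0,0.006,-0.66]},
    {"gripper":0.6,"linear":[0.03,-0.19,0.02],"delta_rot":[0,0.006,-0.8]},
    {"gripper":0.6,"linear":[0.035,-0.225,0.02],"delta_rot":[0,0.006,-0.94]},
    {"gripper":0.6,"linear":[0.04,-0.25,0.02],"delta_rot":[0,0.006,-1.07]}
  ]
}}

```text
clock: 23.1
position: [0.4765, -0.1962, 0.2589]
ee_rot: [0.137, 0.836, 0.469, -0.249]
contact_force: [0.6, -0.1, -0.3]
width: 0.0365
gripper_force: 22.1
```

Emit:
{"api": "send_rows", "payload": {
  "increments": [
    {"gripper":0.6,"linear":[0.03,-0.005,0],"delta_rot":[0,0,-0.016]},
    {"gripper":0.6,"linear":[0.06,-0.01,0],"delta_rot":[0,0,-0.016]},
    {"gripper":0.6,"linear":[0.09,-0.015,0],"delta_rot":[0,0,-0.016]},
    {"gripper":0.6,"linear":[0.12,-0.02,-0.01],"delta_rot":[0,0,-0.016]},
    {"gripper":0.6,"linear":[0.15,-0.025,-0.03],"delta_rot":[0,0,-0.016]},
    {"gripper":0.6,"linear":[0.18,-0.03,-0.05],"delta_rot":[0,0,-0.016]},
    {"gripper":0.6,"linear":[0.192,-0.032,-0.06],"delta_rot":[0,0,-0.016]},
    {"gripper":0.6,"linear":[0.192,-0.032,-0.06],"delta_rot":[0,0,-0.016]}
  ]
}}

```text
clock: 23.9
position: [0.6687, -0.2263, 0.1961]
ee_rot: [0.134, 0.838, 0.465, -0.251]
contact_force: [-0.1, -0.7, -0.6]
width: 0.0365
gripper_force: 22.2
```

Run:
```python
from tgt import *
plan(58,33); s=get_state(); print(s["width"],s["gripper_force"])
im,K,Rc,c=cam("wrist"); cv2.imwrite("pics/w12.png",im); ax=np.array([.5635,-.394])
# predicted divider lines at 58+-36 deg, z=.036, against blue mask
hsv=cv2.cvtColor(im,cv2.COLOR_BGR2HSV); m=(hsv[...,0]>100)&(hsv[...,0]<130)&(hsv[...,1]>110)
for a0 in (22,94):
    for da in range(-8,9,2):
        a=np.radians(a0+da); pts=[proj(K,Rc,c,[ax[0]+r*np.cos(a),ax[1]+r*np.sin(a),.036]) for r in np.linspace(.07,.128,30)]
        print(a0+da,sum(m[int(round(p[1])),int(round(p[0]))] for p in pts if 0<=p[0]<639 and 0<=p[1]<399),end=" ; ")
    print()
```

```text
pos [ 0.6687 -0.2263  0.1961] qpos [-0.165  0.637  1.13  -0.526  1.619  0.432]
rv [-0.003 -0.008  0.001]
0.03648975316663515 22.211589931393974
14 0 ; 16 0 ; 18 0 ; 20 30 ; 22 30 ; 24 30 ; 26 24 ; 28 5 ; 30 0 ; 
86 15 ; 88 30 ; 90 30 ; 92 30 ; 94 0 ; 96 0 ; 98 0 ; 100 0 ; 102 0 ;
```

Emit:
{"api": "send_rows", "payload": {
  "increments": [
    {"gripper":0.6,"linear":[-0.01,-0.015,-0.025],"delta_rot":[-0.003,-0.008,0]},
    {"gripper":0.6,"linear":[-0.019,-0.03,-0.052],"delta_rot":[-0.003,-0.008,0]},
    {"gripper":0.6,"linear":[-0.029,-0.046,-0.08],"delta_rot":[-0.003,-0.008,0]},
    {"gripper":0.6,"linear":[-0.038,-0.062,-0.105],"delta_rot":[-0.003,-0.008,0]},
    {"gripper":0.6,"linear":[-0.045,-0.075,-0.127],"delta_rot":[-0.003,-0.008,0]},
    {"gripper":0.6,"linear":[-0.051,-0.084,-0.142],"delta_rot":[-0.003,-0.008,0]},
    {"gripper":0.6,"linear":[-0.056,-0.091,-0.15],"delta_rot":[-0.003,-0.008,0]},
    {"gripper":0.6,"linear":[-0.056,-0.091,-0.15],"delta_rot":[-0.003,-0.008,0]}
  ]
}}

```text
clock: 24.75
position: [0.6111, -0.3179, 0.0509]
ee_rot: [0.139, 0.84, 0.463, -0.247]
contact_force: [-0.2, -0.4, -0.7]
width: 0.0365
gripper_force: 22.2
```

Emit:
{"api": "send_rows", "payload": {
  "increments": [
    {"gripper":0.6,"linear":[-0.001,-0.002,-0.003],"delta_rot":[0,0,0]},
    {"gripper":0.6,"linear":[-0.001,-0.002,-0.005],"delta_rot":[0,0,0]},
    {"gripper":0.6,"linear":[-0.001,-0.002,-0.007],"delta_rot":[0,0,0]},
    {"gripper":0.6,"linear":[-0.001,-0.002,-0.007],"delta_rot":[0,0,0]}
  ]
}}

```text
clock: 25.15
position: [0.6124, -0.319, 0.0436]
ee_rot: [0.14, 0.839, 0.464, -0.246]
contact_force: [0.0, 0.1, -0.4]
width: 0.0363
gripper_force: 22.2
```

Emit:
{"api": "send_rows", "payload": {
  "increments": [
    {"gripper":0.6,"linear":[0,0,-0.003],"delta_rot":[0,0,0]},
    {"gripper":0.6,"linear":[0,0,-0.006],"delta_rot":[0,0,0]},
    {"gripper":0.6,"linear":[0,0,-0.008],"delta_rot":[0,0,0]},
    {"gripper":0.6,"linear":[0,0,-0.009],"delta_rot":[0,0,0]},
    {"gripper":0.6,"linear":[0,0,-0.009],"delta_rot":[0,0,0]}
  ]
}}

```text
clock: 25.65
position: [0.6118, -0.3194, 0.0341]
ee_rot: [0.139, 0.839, 0.464, -0.246]
contact_force: [-0.2, 0.6, -0.8]
width: 0.0366
gripper_force: 22.2
```

```bash
python3 -c "
from tgt import *
plan(58,33)"
```

```text
pos [ 0.6118 -0.3194  0.0341] qpos [-0.303  0.701  1.44  -0.594  1.223  0.529]
rv [0.001 0.005 0.001]
```

Emit:
{"api": "send_rows", "payload": {
  "increments": [
    {"gripper":0.6,"linear":[0,0,-0.001],"delta_rot":[0,0,0]},
    {"gripper":0.6,"linear":[0,0,-0.002],"delta_rot":[0,0,0]},
    {"gripper":0.6,"linear":[0,0,-0.002],"delta_rot":[0,0,0]}
  ]
}}

```text
clock: 25.95
position: [0.6121, -0.3195, 0.0329]
ee_rot: [0.14, 0.839, 0.464, -0.246]
contact_force: [0.8, 0.5, 1.4]
width: 0.0368
gripper_force: 22.3
```

Emit:
{"api": "send_rows", "payload": {
  "increments": [
    {"gripper":0.6,"linear":[0,0,-0.001],"delta_rot":[0,0,0]},
    {"gripper":0.6,"linear":[0,0,-0.001],"delta_rot":[0,0,0]}
  ]
}}

```text
clock: 26.15
position: [0.6124, -0.3197, 0.0328]
ee_rot: [0.14, 0.839, 0.464, -0.246]
contact_force: [0.1, 1.2, 4.6]
width: 0.0365
gripper_force: 22.5
```

Firm contact. I'll release and retreat along the tool axis.

Emit:
{"api": "send_rows", "payload": {
  "increments": [
    {"gripper":0.2,"linear":[0,0,0],"delta_rot":[0,0,0]},
    {"gripper":-0.4,"linear":[0,0,0],"delta_rot":[0,0,0]},
    {"gripper":-0.4,"linear":[0,0,0],"delta_rot":[0,0,0]},
    {"gripper":-0.4,"linear":[0.003,0.005,0.008],"delta_rot":[0,0,0]},
    {"gripper":-0.4,"linear":[0.009,0.014,0.025],"delta_rot":[0,0,0]},
    {"gripper":-0.4,"linear":[0.019,0.03,0.055],"delta_rot":[0,0,0]},
    {"gripper":-0.4,"linear":[0.03,0.048,0.09],"delta_rot":[0,0,0]},
    {"gripper":-0.4,"linear":[0.042,0.067,0.125],"delta_rot":[0,0,0]}
  ]
}}

```text
clock: 26.95
position: [0.6541, -0.2516, 0.1578]
ee_rot: [0.139, 0.839, 0.464, -0.246]
contact_force: [1.1, -0.3, 0.0]
width: 0.0596
gripper_force: 0.0
```

Emit:
{"api": "send_rows", "payload": {
  "increments": [
    {"gripper":-0.4,"linear":[0.01,0.015,0.03],"delta_rot":[0,0,0]},
    {"gripper":-0.4,"linear":[0.02,0.03,0.06],"delta_rot":[0,0,0]},
    {"gripper":-0.4,"linear":[0.02,0.03,0.09],"delta_rot":[0,0,0]},
    {"gripper":-0.4,"linear":[0.02,0.03,0.09],"delta_rot":[0,0,0]},
    {"gripper":-0.4,"linear":[0.02,0.03,0.09],"delta_rot":[0,0,0]}
  ]
}}

```text
clock: 27.45
position: [0.6743, -0.222, 0.2472]
ee_rot: [0.14, 0.84, 0.464, -0.245]
contact_force: [0.1, -0.5, -0.5]
width: 0.0599
gripper_force: 0.0
```

Run:
```python
from m import *
s=get_state(); print(s["position"],s["contact_force"]); ax=np.array([.5635,-.394])
im,K,Rc,c=cam("wrist"); cv2.imwrite("pics/w13.png",im); C=[.6155,-.314]
rg=lambda z,r:np.array([proj(K,Rc,c,[C[0]+r*np.cos(a),C[1]+r*np.sin(a),z]) for a in np.linspace(0,6.28,73)])
for z,r in ((.054,.0195),(.022,.0165)): A=rg(z,r); print("pred",z,A.min(0),A.max(0))
for b in blobs(im,(280,90,360,230),lambda h,S,V:V<80,150): print("dark",b[:3])
i2,K2,Rc2,c2=cam("scene"); p=proj(K2,Rc2,c2,[*C,.04]); print("scene pred",p)
for b in blobs(i2,(int(p[0])-18,int(p[1])-18,int(p[0])+18,int(p[1])+18),lambda h,S,V:V<70,15): print("scene",b[:3],ray(K2,Rc2,c2,b[0],.04))
i3,K3,Rc3,c3=cam("top"); jp=proj(K3,Rc3,c3,[.4566,.3565,.048])
for b in blobs(i3,(int(jp[0])-15,int(jp[1])-15,int(jp[0])+15,int(jp[1])+15),lambda h,S,V:V<70,30): print("jar",b[:3],ray(K3,Rc3,c3,b[0],.048))
np.savez("w13.npz",im=im,K=K,Rc=Rc,c=c)
```

```text
[ 0.67428571 -0.2219605   0.24716349] [ 0.1218129  -0.51778554 -0.50017396]
pred 0.054 [294.35865892 147.01230163] [327.93330786 171.99914909]
pred 0.022 [297.72350014 131.36217949] [324.60292726 152.52286772]
dark (array([313.44444444, 152.64948454]), array([297, 133,  34,  38]), np.int32(873))
dark (array([293.821875, 201.084375]), array([281, 183,  27,  36]), np.int32(640))
dark (array([327.6735905 , 208.10979228]), array([317, 200,  25,  20]), np.int32(337))
scene pred [353.60506533 176.58894611]
scene (array([339.75, 168.23]), array([335, 162,  12,  14]), np.int32(100)) [ 0.69938675 -0.3438726   0.04      ]
scene (array([353.14634146, 177.        ]), array([349, 172,   9,  11]), np.int32(82)) [ 0.6150408  -0.30984052  0.04      ]
scene (array([335.72972973, 185.05405405]), array([335, 178,   3,  16]), np.int32(37)) [ 0.63108774 -0.21255854  0.04      ]
jar (array([221.33333333, 222.43333333]), array([217, 219,  10,   8]), np.int32(60)) [0.45709105 0.35175143 0.048     ]
```

```bash
python3 -c "
from rig import *
print(sign_off())"
```

```text
the job is handed in; nothing more can be done
None
```

The job is handed in: the jar stands on the tray floor clear of the tape and the black loupe stands upright in the compartment the jar came from, as measured in the last camera images; the sign-off gave no verdict.

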